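# Lay out castings on the pumped inspection lift

## Robot

A 6-joint arm with a two-finger parallel gripper is mounted at the origin on the work surface. World frame = base frame: x ahead of the robot, y to its left, z up, the work surface at z = 0. Lengths are in m, angles in rad, forces in N, time in s.
With the tool pointing down it reaches from about 0.425 to 0.95 m from the base axis. Payload 3.5 kg.
Tool frame: the origin (TCP) lies at the very end of the fingers, on their centre line; the grasp point (between the pads) lies 19 mm behind it (ctrl.pinch_z is the distance from the TCP to the grasp point, in m); z points along the fingers, y is the line along which they close (so a half turn about z gives the same grasp; the last joint's range is limited). The gripper opens to 85 mm and grips with 20 to 120 N. Pads are 22 mm wide; open, the fingers measure 114 mm over their backs; the gripper's body (76 mm by 85 mm) begins 54 mm behind the grasp point. The pads swing forward as they close: fully open they stand 13 mm farther back than shut.
Start: joints at [1.022, 0.286, 1.577, -0, 1.279, -0.15], TCP at [0.262, 0.622, 0.231] pointing down, gripper open.
Joint ranges: [-2.77, 2.77], [-0.9, 2.22], [0.21, 2.48], [-1.53, 4.67], [0.24, 2.81], [-2.84, 2.84]. Speed limits (rad/s): [2.79, 2.79, 3.14, 3.14, 3.14, 3.14].

## Interface

Orientations are given as a unit quaternion [x, y, z, w].
In Python, from plant import ctrl gives the robot as it stands. The module is installed in compiled form; this text tells all that it offers.
- The arm moves only by the shell command python3 -m crank 'ROWS' [OPENING] [FORCE]. ROWS is JSON, a list of rows, each a list of 6 numbers: the shift along the tool's x, y, z in cm, then the turn, a rotation vector about the tool's x, y, z in rad. In form: [[tx, ty, tz, rx, ry, rz], ...]. A call has 1 to 10 rows; each row is the pose to reach, as a shift and turn from the pose commanded when the call began, along the tool's axes at that moment; what a row does not reach only later rows make up. A row lasts 1/10 s, in which the tool goes at most 50 mm and 8.59 degrees, less where a joint would pass 70% of its speed; a pose out of reach is approached as far as the arm can. A call with a gripper value outside its range is refused whole. OPENING is the opening, from 0 (shut) to 1 (fully open), set as the call begins (- or left out, the last holds). The fingers move at their own pace and stop on an object; FORCE is the grip in N (left out, the last holds). Time passes only in rows, so rows that repeat a pose let the fingers close. It gives the time, the measured TCP pose, the force, the opening and the grip force at its end, in the units of the state.
- ctrl.get_state(): the state, without advancing time (a new reading comes with each control period).
- ctrl.read_camera(name): name is "side" or "top" or "wrist"; returns (picture, depth): 480x640x3 uint8, blue, green, red; 480x640 float32, m along the optical axis (not along the pixel's ray), 0 where there is no reading.
- ctrl.camera_info(name): a dict with "K" (3x3 intrinsics, pixels), "origin" and "orientation" of the camera in the world. Camera axes: x right, y down, z forward; pixel columns grow to the right and rows downward; lengths in m; the calibration is good to about 2 mm. A picture is of the moment at which its call begins: read the wrist's pose just before it. camera_info takes no time and is no camera call; for the wrist camera it gives the pose at the moment of the call.
- ctrl.sign_off(): hands the job in; it is judged then, once.
The state is a dict: "time": time; "qpos": joint angles; "dq": joint speeds; "joint_efforts": joint torques, N m; "eef_pos": TCP position; "tcp_rot": TCP orientation; "contact_force": force on the tool from outside, world axes, zero at the start; "wrist_torque": the same for the moment, N m; "opening": opening from 0.0 (shut) to 1.0 (fully open); "finger_force": force on a finger pad.
Only numpy, scipy, OpenCV 4.12 (cv2) and the standard library are available. Lean on these libraries where they do the work, as an engineer would, in place of code of your own. Each camera call takes 0.05 s, during which the arm holds its last target. There are 200 camera calls.

## Task

Tip the brass castings out of the white cup onto the tray of the green lift table and stand the cup upright again on the grey soldering slab. Spread the castings into a single layer, all lying on the tray floor with at least 30 mm of clear space between any two. Only then pump the red lever with full strokes until the tray is fully up, and leave everything standing still and the other things on the bench where they are.

Things in the scene. Friction and masses are not known exactly. Their poses are not given: they have to be found in the camera images.
- pump (a joint): pump lever of the lift table: 155 mm steel arm with a red cross-bar at its end, pivoted in the block beside the tray. 0 = sprung up at rest (arm 0.60 rad above level, pointing along the lift's -y, away from the tray); grows as the bar is pressed down; 0.65 rad = bottom stop (arm just below level). Springs back up by itself. Pressing takes about 6 to 15 N at the bar
- pump_grip (a point): centre of the red cross-bar at the end of the pump lever (80 mm long along the lift's x, 22 mm diameter). Swings on a circle of 155 mm radius about the pivot, which lies 152 mm from the lift's origin along its -y and 78 mm above the bench: about 165 mm above the bench at rest, 70 mm at the bottom
- tray (a joint): height of the tray above its lowest position, m; starts at 0 to 0.020, fully up is 0.048 (to 1 mm). A ratchet: each full stroke of the pump (right down, then right back up) raises it about 8 mm (the first 1 to 12 mm); part strokes may raise nothing. It holds its height and cannot be lowered. Fully up, the lever strokes freely
- lift: the green lift table: base 210 by 320 mm, fixed to the bench; origin on the bench below the tray's centre, x and y along the tray's sides, pump lever on its -y side
- tray_floor (a point): centre of the lift tray's inner floor, axes as lift. Shallow aluminium tray with a grey lining, inside 200 (x) by 220 mm (y), walls 6 mm thick rising 28 mm above the floor; the floor is 74 mm above the bench when joint tray is 0
- slab: grey soldering slab 170 by 170 by 20 mm, fixed to the bench; origin at the centre of its underside
- cup: white ceramic cup without handle, round and tapered: 56 mm diameter at the foot, 72 mm at the rim, 85 mm high, wall 3 mm, floor 5 mm thick, about 160 g empty; origin at the centre of its underside, z up through the mouth. Stands on the slab with the castings in it. Can be gripped across its body (64 mm wide at half height)
- cup_rim (a point): centre of the cup's mouth, 85 mm above its underside
- casting1: brass casting, a chunky 18 by 14 by 20 mm block (along its x, y, z), with a coloured inlay (red) on its two 18 by 20 faces, 30 g; origin at its centre. It may come to lie on any face. 5 to 7 castings are present at a start
- casting2: brass casting, a chunky 18 by 14 by 20 mm block (along its x, y, z), with a coloured inlay (blue) on its two 18 by 20 faces, 30 g; origin at its centre. It may come to lie on any face. 5 to 7 castings are present at a start
- casting3: brass casting, a chunky 18 by 14 by 20 mm block (along its x, y, z), with a coloured inlay (amber) on its two 18 by 20 faces, 30 g; origin at its centre. It may come to lie on any face. 5 to 7 castings are present at a start
- casting4: brass casting, a chunky 18 by 14 by 20 mm block (along its x, y, z), with a coloured inlay (green) on its two 18 by 20 faces, 30 g; origin at its centre. It may come to lie on any face. 5 to 7 castings are present at a start
- casting5: brass casting, a chunky 18 by 14 by 20 mm block (along its x, y, z), with a coloured inlay (orange) on its two 18 by 20 faces, 30 g; origin at its centre. It may come to lie on any face. 5 to 7 castings are present at a start
- casting6: brass casting, a chunky 18 by 14 by 20 mm block (along its x, y, z), with a coloured inlay (white) on its two 18 by 20 faces, 30 g; origin at its centre. It may come to lie on any face. 5 to 7 castings are present at a start
- casting7: brass casting, a chunky 18 by 14 by 20 mm block (along its x, y, z), with a coloured inlay (black) on its two 18 by 20 faces, 30 g; origin at its centre. It may come to lie on any face. 5 to 7 castings are present at a start
- dish: bystander, to be left alone: steel dish, 84 mm across, 20 mm high
- mug: bystander, to be left alone: blue mug with a handle, 76 mm across, 90 mm high
- flux: bystander, to be left alone: white bottle with a red cap, 56 mm across, 130 mm high
- pen: bystander, to be left alone: green pen, 120 mm long, 9 mm thick
- graver: bystander, to be left alone: graver with a handle, 160 mm long
- pliers: bystander, to be left alone: pliers with yellow handles, 150 mm long
Not all that is in view belongs to the job. Of the things like the cup, leave any that is turquoise; of the rest the smaller one is meant.

How it is judged:
On the way, in this order (a step that is already met when the one before it is completed fails the run):
1. all the castings have been tipped out into the tray (z of casting1 in the frame of tray_floor between 0 and 0.05 m and x of casting1 in the frame of tray_floor between -0.1 and 0.1 m and y of casting1 in the frame of tray_floor between -0.11 and 0.11 m and z of casting2 in the frame of tray_floor between 0 and 0.05 m and x of casting2 in the frame of tray_floor between -0.1 and 0.1 m and y of casting2 in the frame of tray_floor between -0.11 and 0.11 m and z of casting3 in the frame of tray_floor between 0 and 0.05 m and x of casting3 in the frame of tray_floor between -0.1 and 0.1 m and y of casting3 in the frame of tray_floor between -0.11 and 0.11 m and z of casting4 in the frame of tray_floor between 0 and 0.05 m and x of casting4 in the frame of tray_floor between -0.1 and 0.1 m and y of casting4 in the frame of tray_floor between -0.11 and 0.11 m and z of casting5 in the frame of tray_floor between 0 and 0.05 m and x of casting5 in the frame of tray_floor between -0.1 and 0.1 m and y of casting5 in the frame of tray_floor between -0.11 and 0.11 m and z of casting6 in the frame of tray_floor between 0 and 0.05 m and x of casting6 in the frame of tray_floor between -0.1 and 0.1 m and y of casting6 in the frame of tray_floor between -0.11 and 0.11 m and z of casting7 in the frame of tray_floor between 0 and 0.05 m and x of casting7 in the frame of tray_floor between -0.1 and 0.1 m and y of casting7 in the frame of tray_floor between -0.11 and 0.11 m), for 0.2 s.
2. the cup stands upright on the slab and the castings lie spread in a single layer in the tray (z of casting1 in the frame of tray_floor between 0 and 0.014 m and x of casting1 in the frame of tray_floor between -0.1 and 0.1 m and y of casting1 in the frame of tray_floor between -0.11 and 0.11 m and z of casting2 in the frame of tray_floor between 0 and 0.014 m and x of casting2 in the frame of tray_floor between -0.1 and 0.1 m and y of casting2 in the frame of tray_floor between -0.11 and 0.11 m and z of casting3 in the frame of tray_floor between 0 and 0.014 m and x of casting3 in the frame of tray_floor between -0.1 and 0.1 m and y of casting3 in the frame of tray_floor between -0.11 and 0.11 m and z of casting4 in the frame of tray_floor between 0 and 0.014 m and x of casting4 in the frame of tray_floor between -0.1 and 0.1 m and y of casting4 in the frame of tray_floor between -0.11 and 0.11 m and z of casting5 in the frame of tray_floor between 0 and 0.014 m and x of casting5 in the frame of tray_floor between -0.1 and 0.1 m and y of casting5 in the frame of tray_floor between -0.11 and 0.11 m and z of casting6 in the frame of tray_floor between 0 and 0.014 m and x of casting6 in the frame of tray_floor between -0.1 and 0.1 m and y of casting6 in the frame of tray_floor between -0.11 and 0.11 m and z of casting7 in the frame of tray_floor between 0 and 0.014 m and x of casting7 in the frame of tray_floor between -0.1 and 0.1 m and y of casting7 in the frame of tray_floor between -0.11 and 0.11 m and horizontal distance between each of casting2, casting3, casting4, casting5, casting6, casting7 and casting1 above 0.043 m and horizontal distance between each of casting3, casting4, casting5, casting6, casting7 and casting2 above 0.043 m and horizontal distance between each of casting4, casting5, casting6, casting7 and casting3 above 0.043 m and horizontal distance between each of casting5, casting6, casting7 and casting4 above 0.043 m and horizontal distance between each of casting6, casting7 and casting5 above 0.043 m and horizontal distance between casting7 and casting6 above 0.043 m and angle between cup's own z axis and vertical below 0.1 rad and z of cup in the frame of slab between 0.016 and 0.025 m and x of cup in the frame of slab between -0.085 and 0.085 m and y of cup in the frame of slab between -0.085 and 0.085 m and linear speed of cup below 0.02 m/s), for 0.2 s.
3. the tray has been pumped fully up (value of joint tray above 0.043 m), for 0.2 s.
At the end, for the whole second after the job is handed in: Every casting present lies on the tray floor (centre under 14 mm above it) with its centre at least 43 mm from every other; the cup stands upright (within 0.1 rad) on the slab with its centre over it; the tray is at 43 mm or more; all at rest (all of step 2 and linear speed of each of casting1, casting2, casting3, casting4, casting5, casting6, casting7 below 0.02 m/s and value of joint tray above 0.043 m); the robot touches nothing.
It fails at once if a bystander is moved more than 40 mm or a standing one is tipped over (distance of any of dish, mug, flux, pen, graver, pliers from where it was at the start of the episode above 0.04 m or angle between any of dish, mug, flux's own z axis and vertical above 0.6 rad).
Of casting5, casting6, casting7 only 1 to 3 are there at a start; the rules pass over those that are not, and their reading is None.
At some moment in a run one of cup, casting1, casting2, casting3, casting4, casting5, casting6, casting7 may be knocked a few centimetres aside while the robot is not near it.
It also fails if it takes over 210 s, if anything falls off the work surface, if the arm or the gripper's body presses on something with over 40 N, if the wrist force passes 120 N, or if a joint passes its speed limit or range.

## Working session

There is one attempt and no reset: what is moved stays moved. The work goes in short steps, Python scripts to look and compute and a shell command to move; the robot and the scene stay as the last step left them, time stands still between calls to the robot, and variables do not carry over. Pictures are saved under pics/ and viewed, at most 14 in all, crops included, and the job is handed in when it is done.

```bash
mkdir -p pics; ls
cat > h.py <<'E'
import numpy as np, cv2
from scipy.spatial.transform import Rotation as R
from plant import ctrl
def cam(n):
    i=ctrl.camera_info(n); im,d=ctrl.read_camera(n)
    return im,d,i
def Rm(o):
    o=np.array(o,float); return o if o.shape==(3,3) else R.from_quat(o).as_matrix()
def pts(d,i):
    K=np.array(i["K"]); v,u=np.mgrid[0:480,0:640]
    c=np.stack([(u-K[0,2])/K[0,0]*d,(v-K[1,2])/K[1,1]*d,d],-1)
    return c@Rm(i["orientation"]).T+np.array(i["origin"])
E
python3 - <<'E'
from h import *
print(ctrl.get_state())
for n in("top","side","wrist"):
    im,d,i=cam(n); cv2.imwrite(f"pics/{n}0.png",im); np.savez(f"{n}0.npz",im=im,d=d,p=pts(d,i)); print(n,i)
E
```

```text
pics
{'time': 0.0, 'qpos': array([ 1.02200719e+00,  2.87193506e-01,  1.57815919e+00,  1.55734017e-05,
        1.27857591e+00, -1.50035386e-01]), 'dq': array([ 7.89447864e-04,  2.30040694e-04, -4.15538965e-04,  6.00998316e-05,
       -2.34011129e-03, -1.88542432e-05]), 'joint_efforts': array([ 1.95741100e-03, -4.05967355e+01, -2.92635298e+01, -6.37658195e-05,
        5.83316025e-03,  8.45316777e-06]), 'eef_pos': array([0.26173438, 0.6214921 , 0.22993824]), 'tcp_rot': array([ 1.98060661e-01,  9.80189069e-01, -1.09484791e-03, -4.06854967e-04]), 'contact_force': array([ 0.02498993, -0.05061381,  0.22934885]), 'wrist_torque': array([-0.02440101, -0.01390969,  0.01381885]), 'finger_force': 0.0, 'opening': 1.0014609173537126}
top {'K': array([[554.55913456,   0.        , 316.44358819],
       [  0.        , 554.55913456, 238.02012271],
       [  0.        ,   0.        ,   1.        ]]), 'origin': array([0.3389521 , 0.10348942, 1.27291958]), 'orientation': array([-0.69463201,  0.71139752, -0.07578022,  0.07521502])}
side {'K': array([[440.88053829,   0.        , 320.52728722],
       [  0.        , 440.88053829, 235.80299288],
       [  0.        ,   0.        ,   1.        ]]), 'origin': array([ 0.44351044, -0.61293318,  0.98146757]), 'orientation': array([ 0.93789535, -0.06146674,  0.02930143, -0.34016992])}
wrist {'K': array([[335.17850057,   0.        , 323.57605985],
       [  0.        , 335.17850057, 233.69865262],
       [  0.        ,   0.        ,   1.        ]]), 'origin': array([0.18725154, 0.65351647, 0.37288132]), 'orientation': array([0.82197709, 0.54662797, 0.08771003, 0.13363558])}
```

View pics/top0.png

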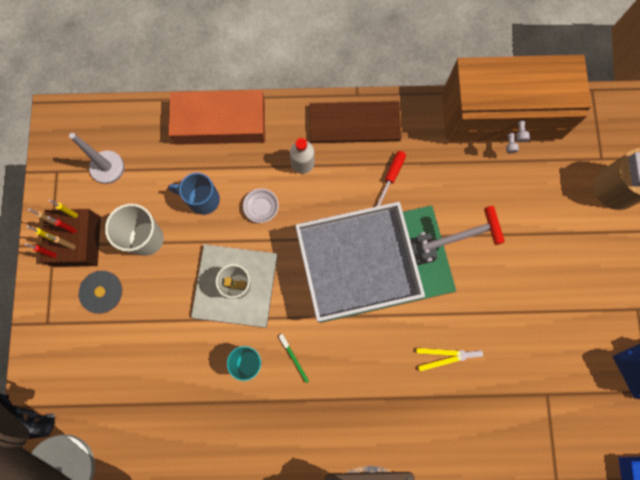

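View pics/side0.png

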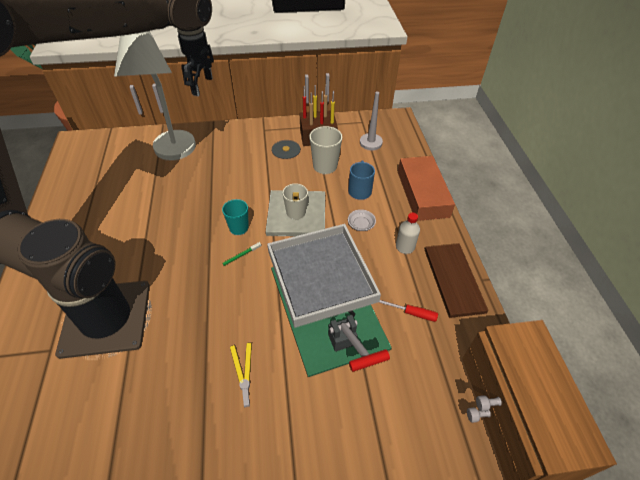

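Top view: target cup on the slab at (233,281), tray centred (361,261), red bar (494,225). The turquoise cup is at (243,363) and the larger white cup at (134,230). Now I'll measure these.

Run:
```python
from h import *
z=np.load("top0.npz"); im,d,p=z["im"],z["d"],z["p"]
hsv=cv2.cvtColor(im,cv2.COLOR_BGR2HSV)
def s(name,m,box):
    u0,u1,v0,v1=box; b=np.zeros_like(m); b[v0:v1,u0:u1]=1; m=m&b&(d>0)
    m=m.astype(bool); q=p[m]
    print(name,m.sum(),"med",np.median(q,0).round(4),"min",q.min(0).round(3),"max",q.max(0).round(3)); return m
Z=p[...,2]
m=s("cuprim",(Z>.098)&(Z<.12),(205,265,250,310)); 
c,r=cv2.minEnclosingCircle(p[m][:,:2].astype(np.float32)); print(c,r)
m=s("slab",(Z>.014)&(Z<.026),(180,290,235,335)); print(cv2.minAreaRect(p[m][:,:2].astype(np.float32)))
m=s("floor",(Z>.06)&(Z<.105)&(hsv[...,2]<150),(315,405,225,300))
m=s("wall",(Z>.098)&(Z<.13),(285,435,190,330)); a=p[m][:,:2].astype(np.float32);print(cv2.minAreaRect(a), cv2.boxPoints(cv2.minAreaRect(a)))
m=s("bar",((hsv[...,0]<8)|(hsv[...,0]>172))&(hsv[...,1]>180),(470,520,190,260));print(cv2.minAreaRect(p[m][:,:2].astype(np.float32)))
m=s("base",(hsv[...,0]>50)&(hsv[...,0]<85)&(hsv[...,1]>100),(400,470,190,310))
m=s("flux",Z>.05,(285,320,130,175));m=s("graver",(Z>.006)&(Z<.05),(372,410,150,203));m=s("pliers",(Z>.004)&(Z<.05),(412,490,340,375));m=s("mug",Z>.05,(165,222,170,215));m=s("dish",Z>.01,(238,282,185,225));m=s("pen",Z>.003,(275,312,333,385));m=s("teal",Z>.04,(222,265,340,385));m=s("big",Z>.04,(100,165,200,258))
m=s("cast",(Z<.095)&(Z>.02)&(hsv[...,1]>120),(220,245,270,295))
```

```text
cuprim 185 med [0.507  0.2861 0.1046] min [0.469 0.244 0.098] max [0.538 0.315 0.113]
(0.5033410787582397, 0.2798233926296234) 0.03582706302404404
slab 4653 med [0.4958 0.286  0.0206] min [0.41  0.193 0.014] max [0.602 0.385 0.026]
((0.5059873461723328, 0.28869062662124634), (0.1708386093378067, 0.170325368642807), 81.35643768310547)
floor 6693 med [0.5426 0.007  0.0795] min [ 0.46  -0.093  0.071] max [0.628 0.105 0.103]
wall 1334 med [0.5474 0.0012 0.1064] min [ 0.415 -0.154  0.098] max [0.667 0.143 0.114]
((0.5468353033065796, -0.015539765357971191), (0.21246615052223206, 0.28380322456359863), 11.488250732421875) [[ 0.4144684   0.10236081]
 [ 0.47099268 -0.17575657]
 [ 0.6792022  -0.13344035]
 [ 0.6226779   0.14467704]]
bar 382 med [ 0.5976 -0.2624  0.175 ] min [ 0.557 -0.339 -0.001] max [ 0.684 -0.247  0.182]
((0.6189681887626648, -0.2889748811721802), (0.0758122131228447, 0.11516253650188446), 37.78833770751953)
base 1557 med [ 0.5381 -0.1643  0.0127] min [ 0.472 -0.21   0.005] max [ 0.682 -0.108  0.021]
flux 560 med [0.7886 0.1282 0.0922] min [0.77  0.102 0.05 ] max [0.82  0.156 0.136]
graver 447 med [ 0.7731 -0.0878  0.0223] min [ 0.695 -0.124  0.006] max [ 0.828 -0.038  0.033]
pliers 804 med [ 0.3387 -0.1812  0.0108] min [ 0.297 -0.283  0.004] max [ 0.374 -0.106  0.02 ]
mug 616 med [0.7192 0.3694 0.0783] min [0.677 0.327 0.05 ] max [0.752 0.437 0.097]
dish 555 med [0.6977 0.2304 0.0162] min [0.651 0.187 0.01 ] max [0.733 0.27  0.028]
pen 507 med [0.3435 0.1598 0.0055] min [0.284 0.117 0.003] max [0.397 0.199 0.016]
teal 376 med [0.3304 0.2745 0.0767] min [0.297 0.223 0.041] max [0.366 0.293 0.092]
big 1495 med [0.6292 0.5148 0.0939] min [0.571 0.447 0.04 ] max [0.674 0.549 0.128]
cast 172 med [0.5031 0.2861 0.0659] min [0.493 0.26  0.028] max [0.521 0.309 0.09 ]
```

```bash
python3 -m crank '[[0,0,0,0,0,0]]' 1 40
```

```text
time: 0.25
eef_pos: [0.2619, 0.6218, 0.2307]
tcp_rot: [0.198, 0.98, -0.001, -0.0]
contact_force: [-0.9, 0.1, 0.3]
opening: 0.999
finger_force: 0.0
```

```bash
cat >> h.py <<'E'
import json,sys
def log():
    s=ctrl.get_state(); open("log.jsonl","a").write(json.dumps([list(s["qpos"]),list(s["eef_pos"]),list(s["tcp_rot"])])+"\n")
if __name__=="__main__" and sys.argv[1]=="log": log()
E
L="python3 h.py log"; $L
python3 -m crank '[[0,0,-10,0,0,0],[0,0,-10,0,0,0],[0,0,-10,0,0,0],[0,0,-10,0,0.3,0],[0,0,-10,0,0.3,0.3],[0,0,-10,0,0.5,0.3],[0,0,-10,0,0.5,0.3],[0,0,-10,0,0.5,0.3],[0,0,-10,0,0.5,0.3]]'; $L
python3 -m crank '[[0,-5,0,0.5,0,0],[0,-10,5,0.5,0,0],[0,-10,5,0.5,0,0],[0,-10,5,0.5,0,0],[0,-10,5,0.5,0,0],[0,-10,5,0.5,0,0]]';$L
python3 -m crank '[[5,0,0,-0.2,-0.9,0],[10,0,5,-0.2,-0.9,0],[10,0,5,-0.2,-0.9,0],[10,0,5,-0.2,-0.9,0],[10,0,5,-0.2,-0.9,0],[10,0,5,-0.2,-0.9,0],[10,0,5,-0.2,-0.9,0],[10,0,5,-0.2,-0.9,0],[10,0,5,-0.2,-0.9,0],[10,0,5,-0.2,-0.9,0]]';$L
cat > fk.py <<'E'
import numpy as np,json
from scipy.spatial.transform import Rotation as R
from scipy.optimize import least_squares
def fk(q,k):
    a,h,l2,o,l3,L=k; Y=lambda t:R.from_euler('y',t); Zr=lambda t:R.from_euler('z',t)
    A=Zr(q[0]); p=A.apply([a,0,h]); A=A*Y(q[1]); p=p+A.apply([0,0,l2]); A=A*Y(q[2]); p=p+A.apply([o,0,l3])
    A=A*Zr(q[3])*Y(q[4])*Zr(q[5]); p=p+A.apply([0,0,L]); return p,A
if __name__=="__main__":
    D=[json.loads(l) for l in open("log.jsonl")]
    f=lambda k:np.concatenate([fk(d[0],k)[0]-d[1] for d in D])
    s=least_squares(f,[0.05,.35,.4,0,.4,.2]); print(s.x.round(4),np.abs(s.fun).max())
    for d in D: print(np.round(d[0],2),np.round(d[1],3),(fk(d[0],s.x)[1].inv()*R.from_quat(d[2])).magnitude().round(4))
    json.dump(list(s.x),open("k.json","w"))
E
python3 fk.py
```

```text
time: 1.15
eef_pos: [0.2627, 0.6214, 0.3304]
tcp_rot: [0.335, 0.91, 0.048, -0.241]
contact_force: [0.4, -0.8, -0.9]
opening: 1.001
finger_force: 0.0
time: 1.75
eef_pos: [0.1781, 0.5581, 0.2953]
tcp_rot: [0.264, 0.894, -0.177, -0.316]
contact_force: [0.4, -0.2, -0.0]
opening: 0.998
finger_force: 0.0
time: 2.75
eef_pos: [0.081, 0.6083, 0.3056]
tcp_rot: [0.192, 0.955, -0.188, 0.129]
contact_force: [-1.1, -0.1, 0.6]
opening: 1.002
finger_force: 0.0
[-0.0789 -0.0016  0.8427  0.0665  0.5745  0.3583] 0.1268637608976909Traceback (most recent call last):
  File "fk.py", line 12, in <module>
    for d in D: print(np.round(d[0],2),np.round(d[1],3),(fk(d[0],s.x)[1].inv()*R.from_quat(d[2])).magnitude().round(4))
                                                        ^^^^^^^^^^^^^^^^^^^^^^^^^^^^^^^^^^^^^^^^^^^^^^^^^^^^^^^^^^^
AttributeError: 'float' object has no attribute 'round'
```

```bash
python3 - <<'E'
s=open("fk.py").read()
s=s.replace("a,h,l2,o,l3,L=k;","a,h,l2,o,l3,L,b,y,c=k; q=[q[0]+b]+list(q[1:5])+[q[5]+c];").replace("[a,0,h]","[a,y,h]").replace(".magnitude().round(4)",".magnitude()")
s=s.replace("f=lambda k:np.concatenate([fk(d[0],k)[0]-d[1] for d in D])","f=lambda k:np.concatenate([np.r_[fk(d[0],k)[0]-d[1],.3*(R.from_quat(d[2]).inv()*fk(d[0],k)[1]).as_rotvec()] for d in D])").replace(".4,.2])",".4,.2,.15,0,1.57])")
open("fk.py","w").write(s)
E
python3 fk.py
```

```text
[ 0.      0.2403  0.443   0.0206  0.5725  0.2493 -0.      0.1009  1.5708] 1.0284437745866626e-09
[ 1.02  0.29  1.58  0.    1.28 -0.15] [0.262 0.622 0.231] 1.286745590121927e-11
[ 0.84  0.23  1.52  0.49  1.5  -0.09] [0.263 0.621 0.33 ] 4.988455698532684e-11
[ 0.9   0.31  1.55  0.46  1.87 -0.09] [0.178 0.558 0.295] 7.216027904196834e-11
[ 1.38  0.34  1.43 -0.26  1.76  0.2 ] [0.081 0.608 0.306] 4.643928325387562e-11
```

```bash
cat >> fk.py <<'E'
K=json.load(open("k.json")) if __name__!="__main__" else None
LO=np.array([-2.77,-.9,.21,-1.53,.24,-2.84]);HI=np.array([2.77,2.22,2.48,4.67,2.81,2.84])
def ik(p,A,seeds):
    best=None
    for s in seeds:
        f=lambda q:np.r_[fk(q,K)[0]-p,.3*(A.inv()*fk(q,K)[1]).as_rotvec()]
        r=least_squares(f,np.clip(s,LO+.01,HI-.01),bounds=(LO,HI),max_nfev=60)
        if np.abs(r.fun).max()<1e-3 and (best is None or np.abs(r.x-s).max()<best[0]): best=(np.abs(r.x-s).max(),r.x)
    return None if best is None else best[1]
def ori(az,e,roll=0,s=1):  # tool z at azimuth az, e below level; y level; then roll about z
    t=np.array([np.cos(az)*np.cos(e),np.sin(az)*np.cos(e),-np.sin(e)]); y=s*np.array([-np.sin(az),np.cos(az),0])
    return R.from_matrix(np.c_[np.cross(y,t),y,t])*R.from_euler('z',roll)
E
cat > s.py <<'E'
from fk import *
np.random.seed(0)
S0=[np.array([.6,.2,1.7,r4,1.5,r6]) for r4 in (-1.2,0,1.5,3,4) for r6 in (-2,0,2)]
cup=np.array([.503,.28,.066])
for az in np.radians([-120,-90,-60,-30,0,30]):
  for e in np.radians([30,40]):
    for s in (1,-1):
      A=ori(az,e,0,s); t=A.apply([0,0,1]); 
      for sd in S0:
        q=ik(cup+.019*t,A,[sd])
        if q is None: continue
        pre=ik(cup-.08*t,A,[q]); 
        if pre is None or abs(pre-q).max()>1: continue
        lift=ik(cup+.019*t+[0,0,.16],A,[q])
        if lift is None or abs(lift-q).max()>1: continue
        for sg in (1,-1):
          for daz in np.radians([0,30,-30]):
            qq=lift; ok=True
            for f in np.linspace(0,1,9)[1:]:
                B=ori(az+daz*f,e*(1-f),sg*f*np.pi*.95,s); g=(1-f)*(cup+[0,0,.16])+f*np.array([.54,.03,.19])
                qn=ik(g+.019*B.apply([0,0,1]),B,[qq])
                if qn is None or abs(qn-qq).max()>.9: ok=False;break
                qq=qn
            if ok: print(np.degrees([az,e,daz]).round(),s,sg,q.round(2),qq.round(2),"margin",np.minimum(np.minimum(qq-LO,HI-qq).min(),np.minimum(q-LO,HI-q).min()).round(2),flush=True)
E
timeout 500 python3 s.py | sort -u | head -60
```

```text
[  0.  30. -30.] -1 1 [ 0.5   0.24  2.32  3.99  0.58 -2.07] [0.13 0.13 2.43 3.88 1.12 1.03] margin 0.05
[  0.  30. -30.] 1 -1 [0.5  0.24 2.32 3.99 0.58 1.07] [ 0.13  0.13  2.43  3.88  1.12 -1.79] margin 0.05
[-120.   30.    0.] -1 1 [ 0.51  0.78  1.46 -0.48  1.84 -2.  ] [ 0.19  0.67  1.63 -1.05  2.08  0.71] margin 0.48
[-120.   30.    0.] 1 -1 [ 0.51  0.78  1.46 -0.48  1.84  1.14] [ 0.19  0.67  1.63 -1.05  2.08 -2.11] margin 0.48
[-120.   30.   30.] -1 1 [ 0.51  0.78  1.46 -0.48  1.84 -2.  ] [ 0.28  0.52  1.88 -1.36  1.76  0.69] margin 0.17
[-120.   30.   30.] 1 -1 [ 0.51  0.78  1.46 -0.48  1.84  1.14] [ 0.28  0.52  1.88 -1.36  1.76 -2.14] margin 0.17
[-120.   30.  -30.] -1 1 [ 0.51  0.78  1.46 -0.48  1.84 -2.  ] [ 0.06  0.77  1.46 -0.68  2.35  0.89] margin 0.46
[-120.   30.  -30.] 1 -1 [ 0.51  0.78  1.46 -0.48  1.84  1.14] [ 0.06  0.77  1.46 -0.68  2.35 -1.93] margin 0.46
[-120.   40.    0.] -1 1 [ 0.49  0.7   1.53 -0.42  1.7  -2.  ] [ 0.19  0.67  1.63 -1.05  2.08  0.71] margin 0.48
[-120.   40.    0.] 1 -1 [ 0.49  0.7   1.53 -0.42  1.7   1.14] [ 0.19  0.67  1.63 -1.05  2.08 -2.11] 
[... 1083 characters left out ...]
.52  1.88 -1.36  1.76 -2.14] margin 0.17
[-90.  30. -30.] -1 1 [ 0.62  0.68  1.63 -0.79  1.6  -2.22] [ 0.19  0.67  1.63 -1.05  2.08  0.71] margin 0.48
[-90.  30. -30.] 1 -1 [ 0.62  0.68  1.63 -0.79  1.6   0.93] [ 0.19  0.67  1.63 -1.05  2.08 -2.11] margin 0.48
[-90.  40.   0.] -1 1 [ 0.59  0.61  1.68 -0.7   1.47 -2.26] [ 0.28  0.52  1.88 -1.36  1.76  0.69] margin 0.17
[-90.  40.   0.] 1 -1 [ 0.59  0.61  1.68 -0.7   1.47  0.89] [ 0.28  0.52  1.88 -1.36  1.76 -2.14] margin 0.17
[-90.  40. -30.] -1 1 [ 0.59  0.61  1.68 -0.7   1.47 -2.26] [ 0.19  0.67  1.63 -1.05  2.08  0.71] margin 0.48
[-90.  40. -30.] 1 -1 [ 0.59  0.61  1.68 -0.7   1.47  0.89] [ 0.19  0.67  1.63 -1.05  2.08 -2.11] margin 0.48
```

```bash
cat > row.py <<'E'
from fk import *; from plant import ctrl
def seq(W,start=None,show=True):
    """W: list of (grasp point or None, Rotation). prints per target the row relative to the previous target, rows needed, ik joints"""
    s=ctrl.get_state(); p,A=(np.array(s["eef_pos"]),R.from_quat(s["tcp_rot"])) if start is None else start; q=np.array(s["qpos"])
    for g,B in W:
        P=np.array(g)+.019*B.apply([0,0,1]); d=A.inv().apply(P-p)*100; r=(A.inv()*B).as_rotvec()
        qn=ik(P,B,[q]); n=max(np.linalg.norm(d)/5,np.degrees(np.linalg.norm(r))/8.59)
        print(np.r_[d.round(1),r.round(3)].tolist(),"n>=%.1f"%n,"IK FAIL" if qn is None else ("dq %.2f"%abs(qn-q).max(),qn.round(2).tolist()))
        if qn is not None:q=qn
        p,A=P,B
E
python3 - <<'E'
from row import *
D=np.radians; A=ori(D(-90),D(40)); t=A.apply([0,0,1]); c=np.array([.503,.28,.066])
seq([(c-.16*t+[0,0,.08],A),(c-.10*t,A),(c,A),(c+[0,0,.15],A)])
E
```

```text
[-42.5, 0.7, 22.5, 0.404, -0.297, 1.075] n>=9.6 ('dq 0.65', [0.72, 0.55, 1.38, -0.63, 1.82, 0.76])
[6.1, -0.0, 11.1, 0.0, 0.0, 0.0] n>=2.5 ('dq 0.19', [0.68, 0.61, 1.53, -0.64, 1.63, 0.85])
[0.0, -0.0, 10.0, 0.0, 0.0, 0.0] n>=2.0 ('dq 0.16', [0.59, 0.61, 1.68, -0.7, 1.47, 0.89])
[-11.5, -0.0, -9.6, 0.0, 0.0, 0.0] n>=3.0 ('dq 0.20', [0.59, 0.4, 1.65, -0.69, 1.65, 0.74])
```

```bash
python3 -m crank '[[-42.5,0.7,22.5,0.404,-0.297,1.075],[-42.5,0.7,22.5,0.404,-0.297,1.075],[-42.5,0.7,22.5,0.404,-0.297,1.075],[-42.5,0.7,22.5,0.404,-0.297,1.075],[-42.5,0.7,22.5,0.404,-0.297,1.075],[-42.5,0.7,22.5,0.404,-0.297,1.075],[-42.5,0.7,22.5,0.404,-0.297,1.075],[-42.5,0.7,22.5,0.404,-0.297,1.075],[-42.5,0.7,22.5,0.404,-0.297,1.075],[-42.5,0.7,22.5,0.404,-0.297,1.075]]'
python3 -m crank '[[0,0,0,0,0,0],[3,0,5,0,0,0],[6.1,0,11.1,0,0,0],[6.1,0,11.1,0,0,0],[6.1,0,11.1,0,0,0]]'
python3 - <<'E'
from h import *
im,d,i=cam("wrist");cv2.imwrite("pics/w1.png",im)
from row import *
D=np.radians; A=ori(D(-90),D(40)); t=A.apply([0,0,1]); c=np.array([.503,.28,.066]); seq([(c,A)])
E
```

```text
time: 3.75
eef_pos: [0.5059, 0.3853, 0.2357]
tcp_rot: [0.641, 0.64, -0.3, 0.299]
contact_force: [0.1, 0.2, -0.1]
opening: 1.004
finger_force: 0.0
time: 4.25
eef_pos: [0.4997, 0.3399, 0.1142]
tcp_rot: [0.639, 0.641, -0.303, 0.298]
contact_force: [-0.1, 0.4, -0.2]
opening: 1.002
finger_force: 0.0
[0.0, 0.2, 9.9, -0.001, 0.004, 0.003] n>=2.0 ('dq 0.16', [0.59, 0.61, 1.68, -0.7, 1.47, 0.89])
```

View pics/w1.png

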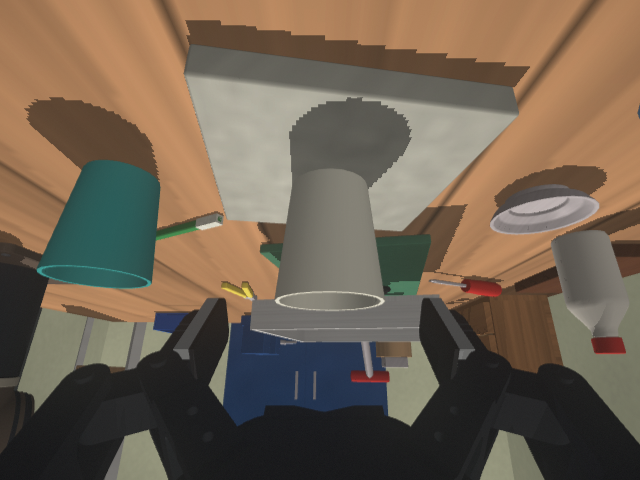

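Wrist view (upside-down): the cup is centred at (330,235) between the fingers at (215,340) and (435,340). I'm approaching and gripping.

```bash
python3 -m crank '[[0,0.2,3,0,0,0],[0,0.2,5.5,0,0,0],[0,0.2,8,0,0,0],[0,0.2,10,0,0,0],[0,0.2,10.5,0,0,0],[0,0.2,10.5,0,0,0]]'
python3 -m crank '[[0,0,0,0,0,0],[0,0,0,0,0,0],[0,0,0,0,0,0],[0,0,0,0,0,0],[0,0,0,0,0,0],[0,0,0,0,0,0],[0,0,0,0,0,0],[0,0,0,0,0,0]]' 0 40
python3 -m crank '[[-0.8,0,-0.6,0,0,0],[-1.6,0,-1.3,0,0,0],[-3,0,-2.5,0,0,0],[-5,0,-4.2,0,0,0],[-7,0,-5.8,0,0,0],[-9,0,-7.5,0,0,0],[-11,0,-9.2,0,0,0],[-12.2,0,-10.2,0,0,0],[-12.2,0,-10.2,0,0,0]]'
python3 - <<'E'
from h import *
im,d,i=cam("side");cv2.imwrite("pics/s1.png",im[60:360,120:480])
E
```

```text
time: 4.9
eef_pos: [0.5062, 0.2639, 0.0543]
tcp_rot: [0.641, 0.641, -0.296, 0.301]
contact_force: [1.3, -0.0, 0.0]
opening: 1.002
finger_force: 0.0
time: 5.7
eef_pos: [0.5054, 0.2639, 0.0541]
tcp_rot: [0.64, 0.641, -0.298, 0.301]
contact_force: [-2.2, 1.8, 5.5]
opening: 0.77
finger_force: 43.7
time: 6.6
eef_pos: [0.5056, 0.2631, 0.2142]
tcp_rot: [0.641, 0.641, -0.296, 0.301]
contact_force: [0.2, 0.5, -3.3]
opening: 0.767
finger_force: 44.7
```

View pics/s1.png

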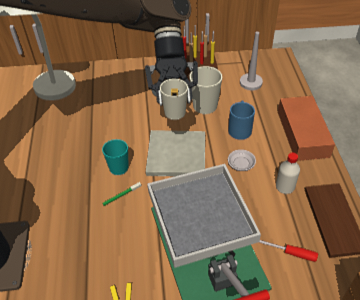

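Side crop: the cup is held upright above the slab at (175,98) with castings inside. Next I'll plan the pour.

```bash
cat > pour.py <<'E'
from row import *
D=np.radians; A0=ori(D(-90),D(40)); up0=A0.inv().apply([0,0,1]) # cup axis in tool frame
T=np.array([.5417,.0098,0]); lx=np.array([.98,.199,0]); ly=np.array([-.199,.98,0])
W=[]
for az,e,roll,x,y,z in [(-90,40,0,0,.07,.30),(-110,40,0,0,.05,.24),(-110,35,-45,0,.05,.20),(-110,30,-80,0,.05,.165),(-110,22,-110,0,.045,.155),(-110,15,-135,0,.02,.15),(-110,8,-160,0,-.02,.145),(-110,5,-170,0,-.05,.145)]:
    B=ori(D(az),D(e),D(roll)); cz=B.apply(up0); M=T+x*lx+y*ly+[0,0,z]; g=M-.04*cz
    print("tilt %.0f"%np.degrees(np.arccos(cz[2])),"mouthdir",cz.round(2),"g",g.round(3)); W.append((g,B))
seq(W)
E
python3 pour.py
```

```text
tilt nan mouthdir [0. 0. 1.] g [0.528 0.078 0.26 ]
tilt nan mouthdir [-0.  0.  1.] g [0.532 0.059 0.2  ]
tilt 36 mouthdir [0.58 0.02 0.81] g [0.508 0.058 0.168]
tilt 64 mouthdir [0.88 0.2  0.44] g [0.497 0.051 0.148]
tilt 90 mouthdir [ 0.91  0.41 -0.  ] g [0.496 0.038 0.155]
tilt 111 mouthdir [ 0.77  0.53 -0.36] g [0.507 0.008 0.164]
tilt 129 mouthdir [ 0.5   0.6  -0.62] g [ 0.526 -0.034  0.17 ]
tilt 134 mouthdir [ 0.37  0.62 -0.7 ] g [ 0.537 -0.064  0.173]
[-15.5, 2.3, 12.9, 0.004, -0.001, -0.001] n>=4.1 ('dq 0.31', [0.28, 0.16, 1.86, -0.83, 1.48, 0.52])
[3.4, -0.1, 5.3, 0.267, -0.0, 0.224] n>=2.3 ('dq 0.23', [0.2, 0.33, 1.78, -0.71, 1.59, 0.75])
[1.8, -2.2, 2.7, 0.034, -0.083, -0.785] n>=5.3 ('dq 0.71', [0.23, 0.37, 1.83, -0.76, 1.59, 0.04])
[1.2, -0.0, 2.0, 0.079, -0.041, -0.61] n>=4.1 ('dq 0.56', [0.23, 0.42, 1.85, -0.81, 1.62, -0.52])
[-0.7, -1.4, 0.7, 0.141, 0.012, -0.523] n>=3.6 ('dq 0.51', [0.23, 0.46, 1.84, -0.9, 1.7, -1.03])
[-1.2, -2.6, 1.9, 0.104, 0.066, -0.436] n>=3.0 ('dq 0.45', [0.19, 0.49, 1.83, -1.0, 1.76, -1.47])
[-1.1, -3.4, 3.0, 0.066, 0.104, -0.436] n>=3.0 ('dq 0.45', [0.13, 0.54, 1.81, -1.13, 1.8, -1.93])
[-0.0, -2.2, 2.4, 0.014, 0.051, -0.174] n>=1.2 ('dq 0.19', [0.08, 0.57, 1.8, -1.2, 1.8, -2.11])pour.py:7: RuntimeWarning: invalid value encountered in arccos
  print("tilt %.0f"%np.degrees(np.arccos(cz[2])),"mouthdir",cz.round(2),"g",g.round(3)); W.append((g,B))
```

```bash
python3 -m crank '[[-3,0.4,2.2,0,0,0],[-6,0.9,4.8,0,0,0],[-9,1.3,7.5,0,0,0],[-12,1.8,10,0,0,0],[-14,2.1,11.7,0,0,0],[-15.5,2.3,12.9,0,0,0],[-15.5,2.3,12.9,0,0,0]]'
python3 -m crank '[[1.2,0,1.8,0.09,0,0.07],[2.4,0,3.6,0.18,0,0.15],[3.4,-0.1,5.3,0.267,0,0.224],[3.4,-0.1,5.3,0.267,0,0.224]]'
python3 -m crank '[[0.4,-0.4,0.5,0.006,-0.015,-0.14],[0.7,-0.8,1,0.012,-0.03,-0.28],[1,-1.2,1.5,0.02,-0.045,-0.42],[1.3,-1.6,2,0.027,-0.06,-0.56],[1.6,-2,2.4,0.03,-0.075,-0.7],[1.8,-2.2,2.7,0.034,-0.083,-0.785],[1.8,-2.2,2.7,0.034,-0.083,-0.785]]'
python3 -m crank '[[0.2,0,0.4,0.015,-0.008,-0.12],[0.5,0,0.8,0.03,-0.016,-0.24],[0.7,0,1.2,0.047,-0.025,-0.36],[1,0,1.6,0.06,-0.033,-0.48],[1.2,0,2,0.079,-0.041,-0.61],[1.2,0,2,0.079,-0.041,-0.61]]'
python3 - <<'E'
from h import *
im,d,i=cam("side");cv2.imwrite("pics/s2.png",im[120:420,120:480])
E
sed -i 's/^seq(W)/seq(W[4:])/' pour.py; python3 pour.py | tail -4
```

```text
time: 7.35
eef_pos: [0.527, 0.0618, 0.2452]
tcp_rot: [0.64, 0.641, -0.3, 0.299]
contact_force: [0.3, 0.8, -2.7]
opening: 0.772
finger_force: 45.1
time: 7.75
eef_pos: [0.5259, 0.0444, 0.1818]
tcp_rot: [0.741, 0.521, -0.349, 0.241]
contact_force: [-0.6, 0.5, -3.5]
opening: 0.773
finger_force: 45.4
time: 8.45
eef_pos: [0.5023, 0.045, 0.1546]
tcp_rot: [0.474, 0.75, -0.451, 0.101]
contact_force: [0.2, -0.5, -4.1]
opening: 0.765
finger_force: 45.4
time: 9.05
eef_pos: [0.491, 0.0365, 0.1364]
tcp_rot: [0.223, 0.837, -0.499, -0.042]
contact_force: [-0.6, 0.5, -4.0]
opening: 0.77
finger_force: 45.4
[-0.7, -1.6, 0.7, 0.139, 0.017, -0.526] n>=3.6 ('dq 0.51', [0.23, 0.46, 1.84, -0.9, 1.7, -1.03])
[-1.2, -2.6, 1.9, 0.104, 0.066, -0.436] n>=3.0 ('dq 0.45', [0.19, 0.49, 1.83, -1.0, 1.76, -1.47])
[-1.1, -3.4, 3.0, 0.066, 0.104, -0.436] n>=3.0 ('dq 0.45', [0.13, 0.54, 1.81, -1.13, 1.8, -1.93])
[-0.0, -2.2, 2.4, 0.014, 0.051, -0.174] n>=1.2 ('dq 0.19', [0.08, 0.57, 1.8, -1.2, 1.8, -2.11])pour.py:7: RuntimeWarning: invalid value encountered in arccos
  print("tilt %.0f"%np.degrees(np.arccos(cz[2])),"mouthdir",cz.round(2),"g",g.round(3)); W.append((g,B))
```

View pics/s2.png

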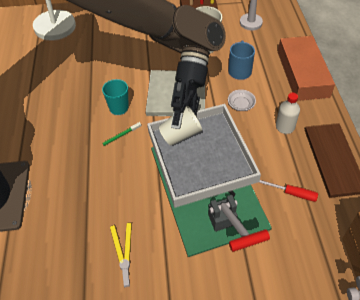

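The cup sits tilted over the tray's back-left part at (180,128), with its mouth over the tray. I'm continuing the tilt.

```bash
python3 -m crank '[[-0.1,-0.3,0.1,0.02,0.003,-0.1],[-0.3,-0.6,0.3,0.05,0.006,-0.2],[-0.4,-0.9,0.4,0.08,0.01,-0.3],[-0.6,-1.3,0.5,0.11,0.013,-0.42],[-0.7,-1.6,0.7,0.139,0.017,-0.526],[-0.7,-1.6,0.7,0.139,0.017,-0.526],[-0.7,-1.6,0.7,0.139,0.017,-0.526]]'
python3 -m crank '[[-0.2,-0.4,0.3,0.02,0.01,-0.07],[-0.4,-0.9,0.6,0.03,0.02,-0.14],[-0.6,-1.3,1,0.05,0.03,-0.22],[-0.8,-1.7,1.3,0.07,0.04,-0.29],[-1,-2.2,1.6,0.09,0.055,-0.36],[-1.2,-2.6,1.9,0.104,0.066,-0.436],[-1.2,-2.6,1.9,0.104,0.066,-0.436],[-1.2,-2.6,1.9,0.104,0.066,-0.436]]'
python3 -m crank '[[-0.2,-0.6,0.5,0.01,0.02,-0.07],[-0.4,-1.1,1,0.02,0.035,-0.14],[-0.6,-1.7,1.5,0.03,0.05,-0.22],[-0.7,-2.3,2,0.04,0.07,-0.29],[-0.9,-2.9,2.5,0.055,0.09,-0.36],[-1.1,-3.4,3,0.066,0.104,-0.436],[-1.1,-3.4,3,0.066,0.104,-0.436]]'
python3 -m crank '[[0,-0.7,0.8,0.005,0.017,-0.06],[0,-1.5,1.6,0.01,0.034,-0.12],[0,-2.2,2.4,0.014,0.051,-0.174],[0,-2.2,2.4,0.014,0.051,-0.174],[0,-2.2,2.4,0.014,0.051,-0.174],[0,-2.2,2.4,0.014,0.051,-0.174]]'
python3 - <<'E'
from h import *
im,d,i=cam("side");cv2.imwrite("pics/s3.png",im[180:420,220:460].repeat(2,0).repeat(2,1))
E
```

```text
time: 9.8
eef_pos: [0.4908, 0.0213, 0.1486]
tcp_rot: [0.001, 0.829, -0.525, -0.191]
contact_force: [-0.4, -0.1, -2.7]
opening: 0.771
finger_force: 45.4
time: 10.6
eef_pos: [0.5009, -0.0095, 0.1601]
tcp_rot: [-0.172, 0.775, -0.513, -0.327]
contact_force: [-0.4, -0.4, -3.1]
opening: 0.771
finger_force: 45.4
time: 11.3
eef_pos: [0.5196, -0.0519, 0.1682]
tcp_rot: [-0.319, 0.684, -0.464, -0.464]
contact_force: [-0.6, -0.2, -1.6]
opening: 0.767
finger_force: 45.4
time: 11.9
eef_pos: [0.5303, -0.0815, 0.1721]
tcp_rot: [-0.369, 0.638, -0.434, -0.518]
contact_force: [0.4, 0.3, -1.8]
opening: 0.772
finger_force: 45.4
```

View pics/s3.png

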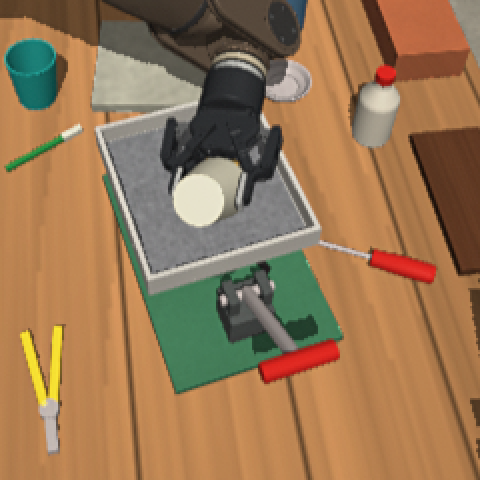

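Run:
```python
from row import *
D=np.radians
s=ctrl.get_state(); A=R.from_quat(s["tcp_rot"]); g=np.array(s["eef_pos"])-.019*A.apply([0,0,1])
seq([(g+[0,0,.09],A),([.5,.12,.28],ori(D(-110),D(35),D(-80))),([.5058,.2785,.26],ori(D(-90),D(40),0)),([.5058,.2785,.0675],ori(D(-90),D(40),0))])
```

```text
[8.8, -1.5, -0.8, 0.0, 0.0, 0.0] n>=1.8 ('dq 0.14', [0.08, 0.42, 1.8, -1.23, 1.85, -2.25])
[1.0, 9.7, -16.4, -0.476, -0.332, 1.533] n>=10.9 ('dq 1.61', [0.33, 0.27, 1.73, -0.72, 1.8, -0.64])
[6.1, 9.6, -11.3, -0.283, -0.118, 1.174] n>=8.1 ('dq 1.33', [0.58, 0.36, 1.62, -0.7, 1.7, 0.69])
[14.7, 0.0, 12.4, 0.0, 0.0, 0.0] n>=3.9 ('dq 0.25', [0.58, 0.61, 1.68, -0.7, 1.47, 0.88])
```

```bash
python3 -m crank '[[2.5,-0.4,-0.2,0,0,0],[5.5,-0.9,-0.5,0,0,0],[8.8,-1.5,-0.8,0,0,0],[8.8,-1.5,-0.8,0,0,0]]'
python3 -m crank '[[0.1,1,-1.6,-0.05,-0.03,0.14],[0.2,2,-3.2,-0.1,-0.06,0.28],[0.3,3,-5,-0.14,-0.1,0.43],[0.4,4,-6.6,-0.18,-0.13,0.58],[0.5,5,-8.2,-0.23,-0.16,0.73],[0.6,6,-10,-0.28,-0.2,0.88],[0.7,7,-12,-0.33,-0.23,1.03],[0.8,8,-13.5,-0.37,-0.26,1.18],[0.9,9,-15,-0.42,-0.3,1.33],[1,9.7,-16.4,-0.476,-0.332,1.47]]'
python3 - <<'E'
from row import *
D=np.radians
seq([([.5058,.2785,.26],ori(D(-90),D(40),0))])
from h import *
im,d,i=cam("top");cv2.imwrite("pics/t1.png",im[180:340,220:460].repeat(3,0).repeat(3,1))
E
```

```text
time: 12.35
eef_pos: [0.5319, -0.0812, 0.2669]
tcp_rot: [-0.367, 0.64, -0.437, -0.515]
contact_force: [1.0, -0.6, -0.6]
opening: 0.767
finger_force: 45.5
time: 13.35
eef_pos: [0.4939, 0.1067, 0.2676]
tcp_rot: [0.179, 0.864, -0.463, -0.087]
contact_force: [-0.7, 0.8, -1.9]
opening: 0.77
finger_force: 45.4
[5.1, 9.9, -11.4, -0.32, -0.152, 1.303] n>=9.0 ('dq 1.46', [0.58, 0.36, 1.62, -0.7, 1.7, 0.69])
```

View pics/t1.png

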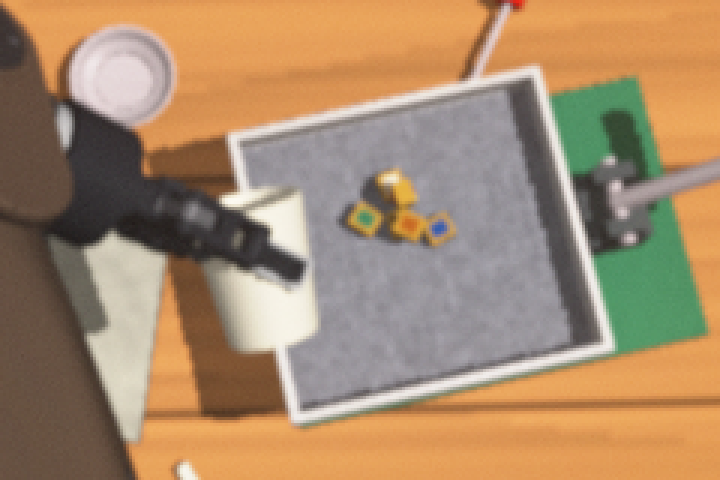

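Top crop: castings are clustered in the tray around (400,210), with the cup clear of them. Now I'll put the cup back.

```bash
python3 -m crank '[[0.5,1,-1.1,-0.03,-0.015,0.13],[1,2,-2.3,-0.06,-0.03,0.26],[1.5,3,-3.4,-0.1,-0.045,0.39],[2,4,-4.6,-0.13,-0.06,0.52],[2.5,5,-5.7,-0.16,-0.075,0.65],[3,6,-6.9,-0.19,-0.09,0.78],[3.5,7,-8,-0.22,-0.105,0.91],[4,8,-9,-0.26,-0.12,1.04],[4.5,9,-10.3,-0.29,-0.135,1.17],[5.1,9.9,-11.4,-0.32,-0.152,1.303]]'
python3 - <<'E'
from row import *
D=np.radians
seq([([.5058,.2785,.26],ori(D(-90),D(40),0)),([.5058,.2785,.09],ori(D(-90),D(40),0)),([.5058,.2785,.067],ori(D(-90),D(40),0))])
E
```

```text
time: 14.4
eef_pos: [0.5058, 0.2635, 0.2481]
tcp_rot: [0.64, 0.641, -0.3, 0.299]
contact_force: [-1.1, 0.4, -0.9]
opening: 0.768
finger_force: 45.4
[0.1, -0.0, -0.0, -0.001, 0.001, 0.002] n>=0.0 ('dq 0.00', [0.58, 0.36, 1.62, -0.7, 1.7, 0.69])
[13.0, 0.0, 10.9, 0.0, 0.0, 0.0] n>=3.4 ('dq 0.21', [0.58, 0.57, 1.68, -0.7, 1.5, 0.86])
[1.8, 0.0, 1.5, 0.0, 0.0, 0.0] n>=0.5 ('dq 0.03', [0.58, 0.61, 1.68, -0.7, 1.47, 0.88])
```

```bash
python3 -m crank '[[2,0,1.7,0,0,0],[4.5,0,3.8,0,0,0],[7.5,0,6.3,0,0,0],[10,0,8.4,0,0,0],[12,0,10,0,0,0],[13.1,0,10.9,0,0,0],[14,0,11.7,0,0,0],[14.5,0,12.1,0,0,0],[14.7,0,12.3,0,0,0],[14.9,0,12.4,0,0,0]]'
python3 -m crank '[[0,0,0,0,0,0],[0,0,0,0,0,0],[0,0,0,0,0,0],[0,0,0,0,0,0],[0,0,0,0,0,0]]' 1
python3 -m crank '[[0,0,-1,0,0,0],[0,0,-3,0,0,0],[0,0,-6,0,0,0],[0,0,-9,0,0,0],[0,0,-12,0,0,0],[0,0,-12,0,0,0]]'
python3 - <<'E'
from row import *
D=np.radians
seq([([.42,.25,.33],ori(D(-90),D(89)))])
E
```

```text
time: 15.4
eef_pos: [0.5059, 0.2645, 0.0562]
tcp_rot: [0.64, 0.642, -0.299, 0.298]
contact_force: [1.1, 0.1, -1.6]
opening: 0.767
finger_force: 45.4
time: 15.9
eef_pos: [0.5054, 0.2642, 0.0557]
tcp_rot: [0.64, 0.642, -0.3, 0.298]
contact_force: [-0.0, -0.3, 0.1]
opening: 1.0
finger_force: 0.0
time: 16.5
eef_pos: [0.5068, 0.36, 0.1367]
tcp_rot: [0.641, 0.643, -0.295, 0.298]
contact_force: [0.3, 0.1, 0.8]
opening: 0.997
finger_force: 0.0
[-20.4, -8.7, -2.9, 0.004, 0.849, 0.003] n>=5.7 ('dq 0.80', [0.34, -0.18, 1.92, -0.02, 1.41, 0.34])
```

```bash
python3 -m crank '[[-5,-1,-1,0,0.1,0],[-10,-3,-1.5,0,0.25,0],[-15,-6,-2.5,0,0.4,0],[-20.4,-8.7,-2.9,0,0.55,0],[-20.4,-8.7,-2.9,0,0.7,0],[-20.4,-8.7,-2.9,0,0.849,0],[-20.4,-8.7,-2.9,0,0.849,0]]'
python3 - <<'E'
from h import *
im,d,i=cam("top"); p=pts(d,i)
cv2.imwrite("pics/t2.png",cv2.resize(im[190:330,180:440],None,fx=3,fy=3,interpolation=cv2.INTER_CUBIC))
from row import *
D=np.radians
seq([([.54,-.03,.30],ori(D(-102),D(89.9)))])
E
```

```text
time: 17.2
eef_pos: [0.4194, 0.2444, 0.3094]
tcp_rot: [0.708, 0.706, -0.008, 0.007]
contact_force: [-0.0, -0.0, -0.1]
opening: 1.004
finger_force: 0.0
[-27.4, 12.1, 3.3, -0.0, 0.023, 0.208] n>=6.0 ('dq 0.57', [-0.24, -0.05, 1.85, -0.0, 1.34, -0.03])
```

View pics/t2.png

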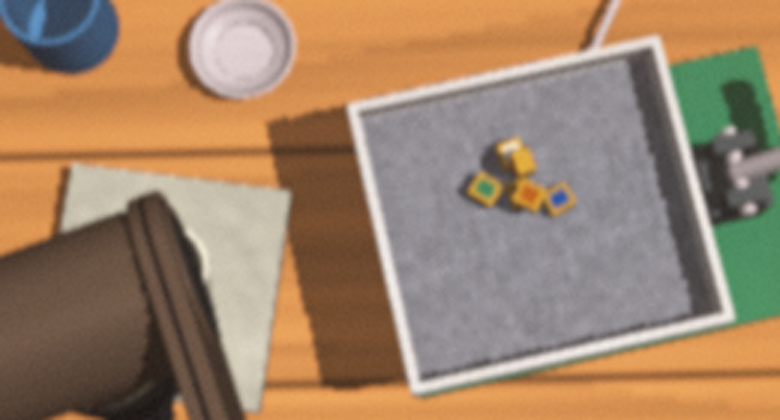

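```bash
python3 -m crank '[[-5,2,0.6,0,0,0.04],[-10,4,1.2,0,0.01,0.08],[-15,6.5,1.8,0,0.01,0.12],[-20,9,2.4,0,0.02,0.16],[-24,10.5,3,0,0.023,0.2],[-27.4,12.1,3.3,0,0.023,0.208],[-27.4,12.1,3.3,0,0.023,0.208],[-27.4,12.1,3.3,0,0.023,0.208]]'
python3 - <<'E'
from h import *
im,d,i=cam("wrist"); p=pts(d,i); np.savez("w2.npz",im=im,p=p,d=d)
print(i["origin"],Rm(i["orientation"])[:,2])
cv2.imwrite("pics/w2.png",im)
E
```

```text
time: 18.05
eef_pos: [0.5407, -0.0278, 0.278]
tcp_rot: [0.776, 0.63, -0.003, -0.002]
contact_force: [-1.0, 0.5, 0.3]
opening: 0.999
finger_force: 0.0
[0.55857372 0.05175404 0.42066912] [-0.07149301 -0.30875618 -0.94845051]
```

View pics/w2.png

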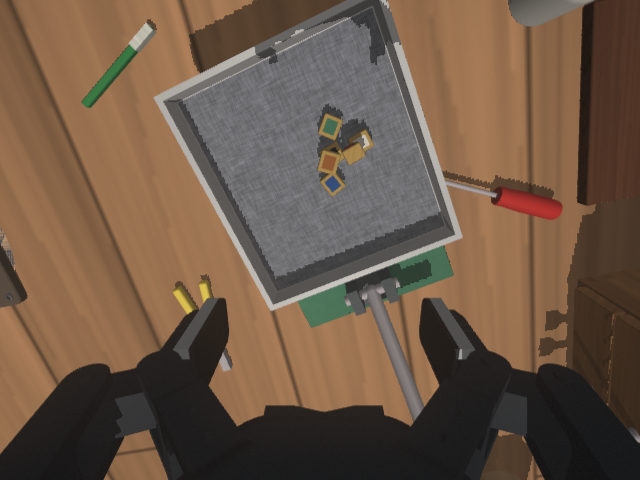

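Run:
```python
import numpy as np,cv2
z=np.load("w2.npz");im,p=z["im"],z["p"]
cv2.imwrite("pics/w2c.png",cv2.resize(im[95:205,285:395],None,fx=5,fy=5,interpolation=cv2.INTER_CUBIC))
print((p[95:205:6,300:385:6,2]*1000).round().astype(int))
```

```text
[[ 78  79  79  80  78  77  80  78  79  80  80  78  79  80  78]
 [ 80  79  79  80  78  80  79  78  78  79  80  78  80  77  79]
 [ 78  78  78  79  79  80  80  79  79  80  79  79  80  78  79]
 [ 78  79  80  78  78  80  80  79  79  79  80  79  79  78  79]
 [ 78  79  79  79  92  93  92  79  79  80  79  79  80  78  78]
 [ 79  80  78  78  91  92  93  78  79  78  79  79  80  80  80]
 [ 79  80  80  92  93  94  94  78  79  79  89  91  80  80  78]
 [ 80  79  78  79  79  92  78  78  77  93  93  92  80  80  78]
 [ 79  80  78  79  78  80  92  79  80 110  93  91  93  76  78]
 [ 78  80  78  79 102  93  92  98 113 112 112  93  79  79  80]
 [ 78  79  79  78 107 105 106  92 112 113 113  78  79  80  79]
 [ 78  79  79  80 107 107 107  79 113 112  79  78  78  79  78]
 [ 78  79  79 106 106 105 107  79  79  78  80  79  79  80  78]
 [ 78  78  79  79  79 106  88  78  80  78  80  79  78  79  79]
 [ 79  78  79  78  93  91  93  78  79  78  79  80  79  79  80]
 [ 79  78  79  79  92  91  92  92  78  78  80  79  79  79  78]
 [ 80  79  79  78  79  92  92  79  80  78  79  81  79  80  78]
 [ 79  78  78  79  77  79  79  78  78  79  80  79  79  80  79]
 [ 79  79  79  78  78  79  79  79  79  78  79  78  80  79  78]]
```

View pics/w2c.png

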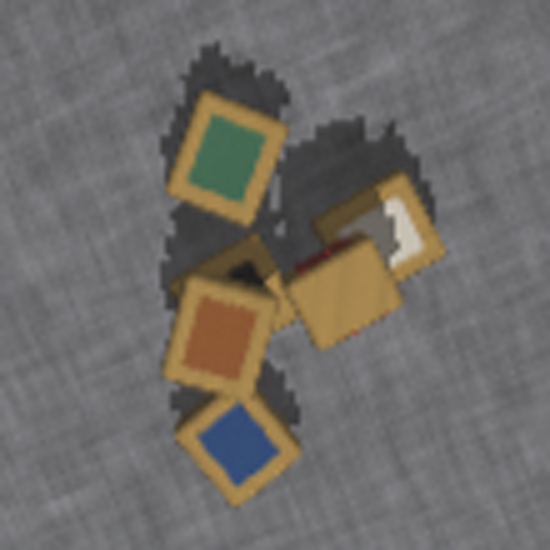

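Wrist crop: green (230,158) and blue (238,443) lie flat. Orange (220,335) is stacked on black (240,275), and red (345,295) stands on end over white (390,235). Amber isn't visible, so I'm checking inside the cup.

Run:
```python
from h import *
im,d,i=cam("top"); p=pts(d,i)
print((p[266:298:2,216:252:2,2]*1000).round().astype(int)); 
print(im[266:298:3,220:248:3].tolist()[4:8])
m=(p[...,2]>.098)&(p[...,2]<.115); m[:, :205]=0;m[:,265:]=0;m[:250]=0;m[310:]=0
print(m.sum(),cv2.minEnclosingCircle(p[m][:,:2].astype(np.float32)))
z=np.load("w2.npz");w=z["im"]; print("orange",w[161:164,327:331].reshape(-1,3).mean(0),"green",w[125:128,329:333].reshape(-1,3).mean(0))
```

```text
[[  23   22   18   25  103  102  106   97   94   96  101  110  111   21
    19   16   23   21]
 [  20   18   24  105  105   94   91   84   74   81   82   87   93  104
    24   23   20   25]
 [  21   23  105   99   89   83   77   72   69   66   65   61   70   82
   108   16   18   21]
 [  22  108  100   93   84   71   61   54   45   45   41   45   50   62
    80  106   22   22]
 [  24  109   93   80   76   64   53   41   36   33   26   24   29   36
    47   93   24   18]
 [ 103  100   87   75   64   51   40   32   27   26   23   22   26   25
    20   52  107   21]
 [ 105   97   84   74   55   42   36   30   24   26   26   28   23   29
    26   21  106   22]
 [ 109   97   80   66   52   37   26   29   26   24   28   27   26   23
    22   28  105   22]
 [ 106 1273   79   62   48   33   24   26   25   25   27   26   26   24
    25   27  103   16]
 [ 105   96   75   65   47   29   21   27   26   26   29   25   27   29
    27   24  105   19]
 [  26  100   85   68   49   27   30   23   22   24   29   24   27   25
    24   28   96   21]
 [  25  108   88   72   51   30   24   26   25   25   2
[... 541 characters left out ...]
7, 156], [126, 145, 150], [113, 127, 135]], [[76, 87, 93], [79, 89, 95], [86, 97, 103], [126, 143, 149], [128, 145, 152], [128, 144, 152], [130, 145, 153], [127, 142, 150], [126, 143, 150], [123, 139, 146]], [[76, 85, 91], [75, 85, 92], [96, 109, 116], [129, 145, 153], [127, 143, 152], [128, 146, 153], [127, 145, 150], [126, 145, 151], [127, 143, 151], [125, 139, 148]], [[75, 85, 92], [71, 84, 91], [94, 106, 112], [129, 146, 153], [129, 146, 154], [131, 147, 156], [127, 144, 151], [129, 147, 153], [131, 147, 154], [104, 115, 124]]]
185 ((0.5058087706565857, 0.2803148031234741), 0.03621278703212738)
orange [ 52.5         88.5        140.16666667] green [ 82.5        106.16666667  69.08333333]
```

```bash
cat > find.py <<'E'
from h import *
T=np.array([.5417,.0098]); lx=np.array([.98,.199]); ly=np.array([-.199,.98])
def find(cam_name="wrist",F=.079,z=None):
    im,d,i=cam(cam_name) if z is None else z
    p=pts(d,i); Z=p[...,2]-F; r=p[...,:2]-T; X=r@lx; Y=r@ly
    ins=(abs(X)<.098)&(abs(Y)<.108)&(d>0); hsv=cv2.cvtColor(im,cv2.COLOR_BGR2HSV)
    out=[]
    for lo,hi in ((.009,.017),(.0171,.0235),(.0235,.031),(.031,.045)):
        m=cv2.medianBlur((ins&(Z>lo)&(Z<hi)).astype(np.uint8),3)
        n,lab,st,ce=cv2.connectedComponentsWithStats(m,connectivity=4)
        for k in range(1,n):
            if st[k,4]<25: continue
            mm=lab==k; q=p[mm]; h=np.median(q[:,2]); 
            (c,(w,l),a)=cv2.minAreaRect((q[:,:2]*1000).astype(np.float32))
            c=np.array(c)/1000; med=np.median(im[mm],0); inl=im[cv2.erode(mm.astype(np.uint8),np.ones((5,5)))>0]
            b=(c-T); out.append((c,h,w,l,a))
            print("px",ce[k].round().astype(int),"n",st[k,4],"xy",c.round(4),"lift",np.round([b@lx,b@ly],3),"top",round(h-F,4),"size %.0fx%.0f ang %.0f"%(w,l,a),"bgr",np.median(inl,0).round() if len(inl) else med)
    return im,out
if __name__=="__main__":
    import sys
    im,_=find(*(sys.argv[1:2])); 
    if len(sys.argv)>2: cv2.imwrite(sys.argv[2],im)
E
python3 find.py wrist
```

```text
px [330 128] n 420 xy [0.5611 0.0472] lift [0.026 0.033] top 0.0133 size 20x18 ang 57 bgr [ 82. 107.  70.]
px [362 141] n 292 xy [0.5782 0.038 ] lift [0.041 0.02 ] top 0.0134 size 17x51 ang 53 bgr [ 97. 139. 168.]
px [335 151] n 128 xy [0.5634 0.0248] lift [0.024 0.01 ] top 0.0134 size 11x19 ang 41 bgr [47. 73. 89.]
px [332 185] n 345 xy [0.5503 0.0177] lift [0.01  0.006] top 0.0133 size 22x69 ang 6 bgr [119.  78.  54.]
px [329 163] n 417 xy [0.5582 0.0286] lift [0.02  0.015] top 0.0274 size 46x19 ang 69 bgr [ 54.  90. 141.]
px [353 155] n 307 xy [0.577  0.0204] lift [0.037 0.003] top 0.0332 size 18x14 ang 18 bgr [ 78. 134. 166.]
```

```bash
cat > pp.py <<'E'
# pp.py x y tooly_az_deg tipz  slotx sloty placetip [place tool-y azimuth]: rows for hover, down, up, over slot, down
import sys; from row import *; D=np.radians
x,y,a,tz,sx,sy,pz=map(float,sys.argv[1:8])
q6=ctrl.get_state()
best=None
def near(a,ref):  # az option (mod 180) with tool y azimuth a nearest to ref
    o=[a-90+180*k for k in range(-3,4)]; return min(o,key=lambda v:abs(v-ref))
s=ctrl.get_state(); A=R.from_quat(s["tcp_rot"]); v=A.apply([0,1,0]); cur=np.degrees(np.arctan2(v[1],v[0]))-90
# reference azimuth chosen so that q6 ~ 0
ref=cur+np.degrees(s["qpos"][5])
az=near(a,ref); pz_az=near(float(sys.argv[8]),ref) if len(sys.argv)>8 else az
A=ori(D(az),D(90)); B=ori(D(pz_az),D(90)); up=np.array([0,0,.019])
S=np.array([.5417,.0098])+sx*np.array([.98,.199])+sy*np.array([-.199,.98]); print("az",az,"slot",S.round(4))
H=.16
seq([(np.array([x,y,H])+up,A),(np.array([x,y,tz])+up,A),(np.array([x,y,H])+up,A),(np.array([*S,H])+up,B),(np.array([*S,pz])+up,B),(np.array([*S,H])+up,B)])
E
python3 pp.py .577 .0204 108 .097 -.065 -.07 .0845 101.5
```

```text
az -162.0 slot [ 0.4919 -0.0717]
[5.3, 2.7, 12.0, -0.003, 0.003, 1.053] n>=7.0 ('dq 1.15', [-0.14, 0.14, 1.88, 0.0, 1.12, 1.12])
[0.0, -0.0, 6.3, 0.0, 0.0, 0.0] n>=1.3 ('dq 0.12', [-0.14, 0.22, 1.92, -0.0, 1.0, 1.12])
[-0.0, 0.0, -6.3, 0.0, 0.0, 0.0] n>=1.3 ('dq 0.12', [-0.14, 0.14, 1.88, -0.0, 1.12, 1.12])
[-10.9, 6.1, 0.0, 0.0, -0.0, 0.113] n>=2.5 ('dq 0.21', [-0.35, -0.04, 2.07, 0.0, 1.11, 1.02])
[0.0, 0.0, 7.6, 0.0, 0.0, 0.0] n>=1.5 ('dq 0.16', [-0.35, 0.07, 2.12, -0.0, 0.95, 1.02])
[-0.0, 0.0, -7.6, 0.0, 0.0, 0.0] n>=1.5 ('dq 0.16', [-0.35, -0.04, 2.07, -0.0, 1.11, 1.02])
```

```bash
python3 -m crank '[[1,0.5,2,0,0,0.15],[2,1,4,0,0,0.3],[3,1.5,6,0,0,0.45],[4,2,9,0,0,0.6],[5.3,2.7,12,-0.003,0.003,0.75],[5.3,2.7,12,-0.003,0.003,0.9],[5.3,2.7,12,-0.003,0.003,1.053],[5.3,2.7,12,-0.003,0.003,1.053],[5.3,2.7,12,-0.003,0.003,1.053]]' 0.38 25
python3 -m crank '[[0,0,2,0,0,0],[0,0,4,0,0,0],[0,0,5.5,0,0,0],[0,0,6.3,0,0,0],[0,0,6.3,0,0,0]]'
python3 -m crank '[[0,0,0,0,0,0],[0,0,0,0,0,0],[0,0,0,0,0,0],[0,0,0,0,0,0],[0,0,0,0,0,0]]' 0
python3 -m crank '[[0,0,-1,0,0,0],[0,0,-2.5,0,0,0],[0,0,-4.5,0,0,0],[0,0,-6.3,0,0,0],[0,0,-6.3,0,0,0]]'
```

```text
time: 19.1
eef_pos: [0.5777, 0.0199, 0.1609]
tcp_rot: [0.987, 0.158, 0.001, 0.0]
contact_force: [-0.4, -0.3, 1.2]
opening: 0.378
finger_force: 0.0
time: 19.6
eef_pos: [0.5771, 0.019, 0.0963]
tcp_rot: [0.988, 0.156, -0.0, -0.0]
contact_force: [-0.6, -0.4, 0.6]
opening: 0.38
finger_force: 0.0
time: 20.1
eef_pos: [0.5786, 0.0186, 0.0984]
tcp_rot: [0.988, 0.155, 0.002, 0.0]
contact_force: [0.2, 0.0, 2.8]
opening: 0.152
finger_force: 28.4
time: 20.6
eef_pos: [0.5802, 0.0185, 0.1651]
tcp_rot: [0.988, 0.155, 0.005, 0.001]
contact_force: [0.9, -0.1, 0.2]
opening: 0.156
finger_force: 28.1
```

```bash
python3 -m crank '[[-2.5,1.5,0,0,0,0.03],[-5.5,3,0,0,0,0.06],[-8.5,4.7,0,0,0,0.09],[-10.9,6.1,0,0,0,0.113],[-10.9,6.1,0,0,0,0.113],[-10.9,6.1,3,0,0,0.113],[-10.9,6.1,6,0,0,0.113],[-10.9,6.1,7.2,0,0,0.113],[-10.9,6.1,7.6,0,0,0.113],[-10.9,6.1,7.6,0,0,0.113]]'
python3 -m crank '[[0,0,0,0,0,0],[0,0,0,0,0,0],[0,0,0,0,0,0]]' 0.3
python3 -m crank '[[0,0,-1,0,0,0],[0,0,-4,0,0,0],[3,-1,-8,0,0,0],[6,-2,-13,0,0,0],[6,-2,-16,0,0,0],[6,-2,-16,0,0,0]]'
python3 find.py wrist
```

```text
time: 21.6
eef_pos: [0.4934, -0.0724, 0.0848]
tcp_rot: [0.995, 0.1, 0.001, -0.0]
contact_force: [0.1, 0.3, -0.7]
opening: 0.154
finger_force: 28.2
time: 21.9
eef_pos: [0.4933, -0.0727, 0.0846]
tcp_rot: [0.995, 0.099, 0.002, 0.0]
contact_force: [0.9, -0.2, 0.1]
opening: 0.296
finger_force: 0.0
time: 22.5
eef_pos: [0.5517, -0.0416, 0.2531]
tcp_rot: [0.995, 0.1, 0.008, 0.003]
contact_force: [0.2, -0.5, -0.5]
opening: 0.304
finger_force: 0.0
px [256 164] n 460 xy [0.6006 0.0027] lift [ 0.056 -0.019] top 0.0134 size 22x76 ang 30 bgr [193. 208. 215.]
px [230 187] n 446 xy [0.5613 0.0469] lift [0.027 0.032] top 0.0133 size 20x18 ang 58 bgr [ 90. 117.  77.]
px [256 190] n 157 xy [0.5625 0.0226] lift [0.023 0.008] top 0.0132 size 11x18 ang 22 bgr [ 54.  83. 100.]
px [286 207] n 405 xy [ 0.5858 -0.0091] lift [ 0.039 -0.027] top 0.0134 size 23x89 ang 85 bgr [130.  86.  61.]
px [341 270] n 40 xy [ 0.5629 -0.0453] lift [ 0.01  -0.058] top 0.0137 size 138x13 ang 23 bgr [52. 77. 92.]
px [266 197] n 38 xy [0.5616 0.0122] lift [ 0.02  -0.002] top 0.0202 size 18x1 ang 62 bgr [52. 77. 92.]
px [341 280] n 233 xy [ 0.5579 -0.0532] lift [ 0.003 -0.065] top 0.0192 size 153x14 ang 17 bgr [ 87. 147. 182.]
px [259 205] n 456 xy [ 0.5878 -0.0014] lift [ 0.043 -0.02 ] top 0.0274 size 20x95 ang 62 bgr [ 57.  95. 152.]
```

```bash
python3 - <<'E'
s=open("find.py").read()
s=s.replace("(c,(w,l),a)=cv2","O=np.array(i['origin']); g=d[mm]; q=O+(q-O)*((h-O[2])/(q[:,2]-O[2]))[:,None]; (c,(w,l),a)=cv2")
s=s.replace("m=cv2.medianBlur((ins&(Z>lo)&(Z<hi)).astype(np.uint8),3)","m=cv2.morphologyEx(cv2.medianBlur((ins&(Z>lo)&(Z<hi)).astype(np.uint8),3),cv2.MORPH_OPEN,np.ones((5,5)))")
open("find.py","w").write(s)
E
python3 find.py wrist pics/w3.png; python3 -c "
import cv2;im=cv2.imread('pics/w3.png');cv2.imwrite('pics/w3c.png',cv2.resize(im[140:300,200:400],None,fx=4,fy=3.75,interpolation=2))"
```

```text
px [256 161] n 468 xy [0.5873 0.0261] lift [0.048 0.007] top 0.0133 size 20x17 ang 20 bgr [194. 208. 216.]
px [230 185] n 442 xy [0.5612 0.0465] lift [0.026 0.032] top 0.0134 size 20x18 ang 52 bgr [ 86. 116.  77.]
px [263 186] n 51 xy [0.5667 0.0176] lift [0.026 0.003] top 0.0128 size 5x6 ang 11 bgr [ 85. 143. 178.]
px [251 188] n 81 xy [0.5625 0.0269] lift [0.024 0.013] top 0.0133 size 9x8 ang 8 bgr [ 54.  83. 100.]
px [286 205] n 419 xy [ 0.5535 -0.006 ] lift [ 0.008 -0.018] top 0.0133 size 18x20 ang 28 bgr [130.  86.  60.]
px [342 279] n 234 xy [ 0.4938 -0.0722] lift [-0.063 -0.071] top 0.0191 size 17x13 ang 12 bgr [ 86. 147. 182.]
px [259 203] n 455 xy [0.5564 0.0161] lift [0.016 0.003] top 0.0273 size 19x18 ang 49 bgr [ 57.  95. 152.]find.py:14: RuntimeWarning: divide by zero encountered in divide
  O=np.array(i['origin']); g=d[mm]; q=O+(q-O)*((h-O[2])/(q[:,2]-O[2]))[:,None]; (c,(w,l),a)=cv2.minAreaRect((q[:,:2]*1000).astype(np.float32))
find.py:14: RuntimeWarning: invalid value encountered in multiply
  O=np.array(i['origin']); g=d[mm]; q=O+(q-O)*((h-O[2])/(q[:,2]-O[2]))[:,None]; (c,(w,l),a)=cv2.minAreaRect((q[:,:2]*1000).astype(np.float32))
```

View pics/w3c.png

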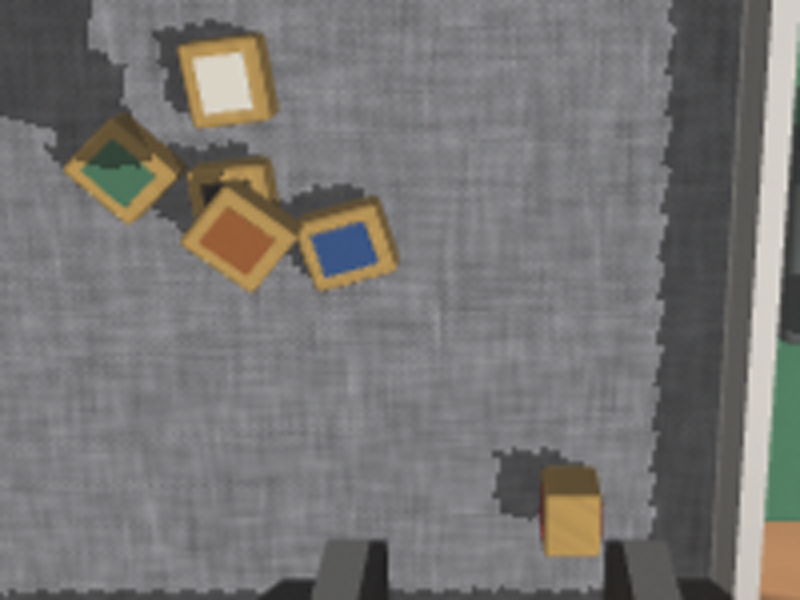

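```bash
python3 pp.py .5564 .0161 139 .096 -.065 0 .0835 139
```

```text
az -131.0 slot [ 0.478  -0.0031]
[1.9, -5.5, 8.6, 0.004, -0.004, -0.656] n>=4.4 ('dq 0.55', [-0.15, 0.1, 1.93, 0.0, 1.11, 0.56])
[0.0, 0.0, 6.4, 0.0, 0.0, 0.0] n>=1.3 ('dq 0.12', [-0.15, 0.18, 1.97, -0.0, 0.99, 0.56])
[-0.0, 0.0, -6.4, 0.0, 0.0, 0.0] n>=1.3 ('dq 0.12', [-0.15, 0.1, 1.93, -0.0, 1.11, 0.56])
[-6.6, -4.7, 0.0, 0.0, 0.0, 0.0] n>=1.6 ('dq 0.18', [-0.22, -0.08, 2.11, -0.0, 1.11, 0.5])
[0.0, 0.0, 7.6, 0.0, 0.0, 0.0] n>=1.5 ('dq 0.16', [-0.22, 0.03, 2.16, -0.0, 0.95, 0.5])
[-0.0, 0.0, -7.6, 0.0, 0.0, 0.0] n>=1.5 ('dq 0.16', [-0.22, -0.08, 2.11, -0.0, 1.11, 0.5])
```

```bash
python3 -m crank '[[0.5,-1.5,2,0,0,-0.15],[1,-3,4,0,0,-0.3],[1.5,-4.5,6,0,0,-0.45],[1.9,-5.5,8.6,0.004,-0.004,-0.6],[1.9,-5.5,8.6,0.004,-0.004,-0.656],[1.9,-5.5,8.6,0.004,-0.004,-0.656],[1.9,-5.5,8.6,0.004,-0.004,-0.656]]' 0.42
python3 -m crank '[[0,0,2,0,0,0],[0,0,4,0,0,0],[0,0,5.7,0,0,0],[0,0,6.4,0,0,0],[0,0,6.4,0,0,0]]'
python3 -m crank '[[0,0,0,0,0,0],[0,0,0,0,0,0],[0,0,0,0,0,0],[0,0,0,0,0,0],[0,0,0,0,0,0]]' 0
python3 -m crank '[[0,0,-1,0,0,0],[0,0,-3,0,0,0],[0,0,-5,0,0,0],[0,0,-6.4,0,0,0],[-2,-1.5,-6.4,0,0,0],[-4.5,-3.2,-6.4,0,0,0],[-6.6,-4.7,-6.4,0,0,0],[-6.6,-4.7,-6.4,0,0,0]]'
python3 -m crank '[[0,0,3,0,0,0],[0,0,6,0,0,0],[0,0,7.2,0,0,0],[0,0,7.6,0,0,0],[0,0,7.6,0,0,0]]'
python3 -m crank '[[0,0,0,0,0,0],[0,0,0,0,0,0],[0,0,0,0,0,0]]' 0.36
python3 -m crank '[[0,0,-1,0,0,0],[0,0,-4,0,0,0],[2,1,-8,0,0,0.1],[5,3,-12,0,0,0.1],[8,6,-15,0,0,0.1],[8,8,-17,0,0,0.1],[8,8,-17,0,0,0.1]]'
python3 find.py wrist 2>/dev/null
```

```text
time: 23.3
eef_pos: [0.5548, 0.0162, 0.1577]
tcp_rot: [0.91, 0.414, -0.002, -0.002]
contact_force: [-0.6, 0.5, -0.6]
opening: 0.417
finger_force: 0.0
time: 23.8
eef_pos: [0.5546, 0.0163, 0.0937]
tcp_rot: [0.91, 0.414, -0.002, -0.002]
contact_force: [-0.1, 0.2, 0.5]
opening: 0.42
finger_force: 0.0
time: 24.3
eef_pos: [0.5562, 0.0163, 0.0957]
tcp_rot: [0.91, 0.414, -0.0, -0.001]
contact_force: [0.2, -0.4, 3.2]
opening: 0.203
finger_force: 31.3
time: 25.1
eef_pos: [0.4738, -0.0025, 0.1579]
tcp_rot: [0.91, 0.414, -0.002, -0.002]
contact_force: [-0.5, 0.2, 0.4]
opening: 0.199
finger_force: 30.8
time: 25.6
eef_pos: [0.4769, -0.0024, 0.083]
tcp_rot: [0.91, 0.415, -0.001, -0.001]
contact_force: [1.0, -0.5, -0.3]
opening: 0.196
finger_force: 30.8
time: 25.9
eef_pos: [0.4771, -0.0026, 0.0835]
tcp_rot: [0.91, 0.414, -0.0, -0.001]
contact_force: [0.9, -0.5, -0.0]
opening: 0.359
finger_force: 0.0
time: 26.6
eef_pos: [0.5939, 0.0039, 0.2581]
tcp_rot: [0.93, 0.368, 0.003, 0.002]
contact_force: [0.5, 0.5, 0.2]
opening: 0.359
finger_force: 0.0
px [300 202] n 395 xy [0.5876 0.0272] lift [0.048 0.008] top 0.0134 size 21x18 ang 19 bgr [193. 207. 215.]
px [266 207] n 393 xy [0.5621 0.0473] lift [0.027 0.033] top 0.0133 size 20x18 ang 56 bgr [ 90. 117.  79.]
px [284 227] n 364 xy [0.5579 0.0225] lift [0.018 0.009] top 0.0133 size 22x16 ang 30 bgr [47. 47. 49.]
px [302 248] n 355 xy [ 0.5536 -0.0054] lift [ 0.009 -0.017] top 0.0133 size 17x19 ang 32 bgr [129.  86.  60.]
px [250 298] n 290 xy [ 0.4771 -0.0038] lift [-0.066 -0.   ] top 0.0133 size 21x18 ang 43 bgr [ 54.  93. 148.]
px [310 330] n 187 xy [ 0.4938 -0.0717] lift [-0.063 -0.07 ] top 0.019 size 19x14 ang 13 bgr [ 85. 145. 180.]
```

```bash
python3 pp.py .5536 -.0054 32 .083 .02 -.072 .084
```

```text
az -58.0 slot [ 0.5756 -0.0568]
[-3.5, -1.8, 9.5, 0.001, -0.001, -1.375] n>=9.2 ('dq 1.40', [-0.19, 0.09, 1.94, -0.0, 1.11, -0.75])
[0.0, 0.0, 7.7, 0.0, 0.0, 0.0] n>=1.5 ('dq 0.15', [-0.19, 0.19, 1.98, -0.0, 0.97, -0.75])
[-0.0, 0.0, -7.7, 0.0, 0.0, 0.0] n>=1.5 ('dq 0.15', [-0.19, 0.09, 1.94, -0.0, 1.11, -0.75])
[-5.5, -0.9, 0.0, 0.0, 0.0, 0.0] n>=1.1 ('dq 0.08', [-0.27, 0.14, 1.88, -0.0, 1.12, -0.83])
[0.0, 0.0, 7.6, 0.0, 0.0, 0.0] n>=1.5 ('dq 0.14', [-0.27, 0.24, 1.92, -0.0, 0.98, -0.83])
[-0.0, 0.0, -7.6, 0.0, 0.0, 0.0] n>=1.5 ('dq 0.14', [-0.27, 0.14, 1.88, -0.0, 1.12, -0.83])
```

```bash
python3 -m crank '[[-0.5,-0.3,1,0,0,-0.15],[-1,-0.6,2,0,0,-0.3],[-1.5,-0.9,3,0,0,-0.45],[-2,-1.2,4,0,0,-0.6],[-2.5,-1.5,5,0,0,-0.75],[-3,-1.6,6,0,0,-0.9],[-3.3,-1.7,7.5,0,0,-1.05],[-3.5,-1.8,9.5,0,0,-1.2],[-3.5,-1.8,9.5,0,0,-1.375],[-3.5,-1.8,9.5,0,0,-1.375]]' 0.36
python3 -m crank '[[0,0,0,0,0,0],[0,0,2,0,0,0],[0,0,5,0,0,0],[0,0,7,0,0,0],[0,0,7.7,0,0,0],[0,0,7.7,0,0,0]]'
python3 -m crank '[[0,0,0,0,0,0],[0,0,0,0,0,0],[0,0,0,0,0,0],[0,0,0,0,0,0],[0,0,0,0,0,0]]' 0
python3 -m crank '[[0,0,-1,0,0,0],[0,0,-3,0,0,0],[0,0,-5,0,0,0],[-2,-0.3,-5,0,0,0],[-4,-0.6,-5,0,0,0],[-5.5,-0.9,-5,0,0,0],[-5.5,-0.9,-4,0,0,0],[-5.5,-0.9,-2,0,0,0],[-5.5,-0.9,-0.1,0,0,0],[-5.5,-0.9,-0.1,0,0,0]]'
python3 -m crank '[[0,0,0,0,0,0],[0,0,0,0,0,0],[0,0,0,0,0,0]]' 0.36
python3 -m crank '[[0,0,-1,0,0,0],[0,0,-4,0,0,0],[0,0,-8,0,0,0],[2,0,-12,0,0,0],[2,0,-17,0,0,0],[2,0,-17,0,0,0]]'
python3 find.py wrist 2>/dev/null
```

```text
time: 27.65
eef_pos: [0.5488, -0.0049, 0.1548]
tcp_rot: [0.484, 0.875, -0.001, -0.004]
contact_force: [0.3, -0.7, 0.6]
opening: 0.359
finger_force: 0.0
time: 28.25
eef_pos: [0.5505, -0.0053, 0.0796]
tcp_rot: [0.485, 0.874, -0.0, -0.003]
contact_force: [0.7, 0.4, 1.2]
opening: 0.362
finger_force: 0.0
time: 28.75
eef_pos: [0.552, -0.0055, 0.0813]
tcp_rot: [0.485, 0.875, 0.0, -0.001]
contact_force: [-0.7, 0.9, 2.1]
opening: 0.199
finger_force: 29.1
time: 29.75
eef_pos: [0.5721, -0.0566, 0.0792]
tcp_rot: [0.485, 0.875, -0.0, -0.003]
contact_force: [0.2, -0.9, -1.1]
opening: 0.203
finger_force: 30.9
time: 30.05
eef_pos: [0.5726, -0.0567, 0.0809]
tcp_rot: [0.485, 0.875, -0.0, -0.002]
contact_force: [-0.4, -0.8, 0.5]
opening: 0.36
finger_force: 0.0
time: 30.65
eef_pos: [0.5668, -0.0407, 0.2619]
tcp_rot: [0.484, 0.875, 0.002, 0.007]
contact_force: [1.3, -0.8, 1.4]
opening: 0.362
finger_force: 0.0
px [256 122] n 473 xy [ 0.476  -0.0045] lift [-0.067 -0.001] top 0.0125 size 20x17 ang 48 bgr [ 59. 100. 157.]
px [368 124] n 468 xy [0.5605 0.0478] lift [0.026 0.034] top 0.0125 size 20x18 ang 56 bgr [ 91. 119.  77.]
px [348 145] n 435 xy [nan nan] lift [nan nan] top 0.0125 size 0x0 ang 0 bgr [46. 45. 47.]
px [378 159] n 426 xy [0.5861 0.027 ] lift [0.047 0.008] top 0.0125 size 20x18 ang 19 bgr [194. 209. 216.]
px [318 226] n 356 xy [ 0.5723 -0.0565] lift [ 0.017 -0.071] top 0.0125 size 17x19 ang 32 bgr [128.  88.  66.]
px [236 198] n 249 xy [ 0.4929 -0.0719] lift [-0.064 -0.07 ] top 0.0183 size 17x14 ang 13 bgr [ 90. 153. 190.]
```

```bash
python3 pp.py .5935 .0295 109 .085 .066 -.03 .086
```

```text
az -161.0 slot [ 0.6123 -0.0065]
[4.5, 6.0, 9.8, 0.009, -0.002, 1.798] n>=12.0 ('dq 1.93', [-0.12, 0.18, 1.84, 0.0, 1.12, 1.12])
[0.0, 0.0, 7.5, 0.0, 0.0, 0.0] n>=1.5 ('dq 0.13', [-0.12, 0.27, 1.88, -0.0, 0.99, 1.12])
[-0.0, -0.0, -7.5, 0.0, 0.0, 0.0] n>=1.5 ('dq 0.13', [-0.12, 0.18, 1.84, -0.0, 1.12, 1.12])
[0.6, 4.0, -0.0, 0.0, 0.0, 0.0] n>=0.8 ('dq 0.06', [-0.18, 0.22, 1.8, -0.0, 1.13, 1.06])
[0.0, 0.0, 7.4, 0.0, 0.0, 0.0] n>=1.5 ('dq 0.13', [-0.18, 0.31, 1.84, -0.0, 1.0, 1.06])
[-0.0, -0.0, -7.4, 0.0, 0.0, 0.0] n>=1.5 ('dq 0.13', [-0.18, 0.22, 1.8, -0.0, 1.13, 1.06])
```

```bash
python3 -m crank '[[0.5,0.6,1,0,0,0.14],[1,1.2,2,0,0,0.28],[1.5,1.8,3,0,0,0.42],[2,2.5,4,0,0,0.56],[2.5,3,5,0,0,0.7],[3,3.6,6,0,0,0.84],[3.5,4.5,7.5,0,0,0.98],[4,5.3,9,0,0,1.12],[4.5,6,9.8,0.009,-0.002,1.26],[4.5,6,9.8,0.009,-0.002,1.4]]' 0.33
python3 -m crank '[[0,0,0,0,0,0.14],[0,0,0,0,0,0.28],[0,0,0,0,0,0.398],[0,0,0,0,0,0.398],[0,0,2,0,0,0.398],[0,0,5,0,0,0.398],[0,0,7,0,0,0.398],[0,0,7.5,0,0,0.398],[0,0,7.5,0,0,0.398]]'
python3 -m crank '[[0,0,0,0,0,0],[0,0,0,0,0,0],[0,0,0,0,0,0],[0,0,0,0,0,0],[0,0,0,0,0,0]]' 0
python3 -m crank '[[0,0,-1,0,0,0],[0,0,-3,0,0,0],[0,0,-4,0,0,0],[0.3,2,-4,0,0,0],[0.6,4,-4,0,0,0],[0.6,4,-3,0,0,0],[0.6,4,-1.5,0,0,0],[0.6,4,-0.5,0,0,0],[0.6,4,-0.1,0,0,0],[0.6,4,-0.1,0,0,0]]'
python3 -m crank '[[0,0,0,0,0,0],[0,0,0,0,0,0],[0,0,0,0,0,0]]' 0.33
python3 -m crank '[[0,0,-1,0,0,0],[0,0,-4,0,0,0],[0,0,-8,0,0,0],[-4,0,-12,0,0,0],[-6,2,-17,0,0,0],[-6,2,-17,0,0,0]]'
python3 find.py wrist 2>/dev/null; python3 pp.py .5615 .0473 146 .085 .03 .072 .086
```

```text
time: 31.7
eef_pos: [0.5879, 0.0309, 0.1501]
tcp_rot: [0.935, 0.354, -0.008, -0.004]
contact_force: [0.5, -1.4, 0.1]
opening: 0.332
finger_force: 0.0
time: 32.6
eef_pos: [0.5881, 0.03, 0.0779]
tcp_rot: [0.986, 0.166, -0.007, -0.002]
contact_force: [0.3, -0.7, 0.2]
opening: 0.33
finger_force: 0.0
time: 33.1
eef_pos: [0.5887, 0.03, 0.0784]
tcp_rot: [0.986, 0.165, -0.006, -0.001]
contact_force: [-0.9, -0.8, 0.3]
opening: 0.202
finger_force: 26.8
time: 34.1
eef_pos: [0.6063, -0.0056, 0.0783]
tcp_rot: [0.986, 0.165, -0.007, -0.002]
contact_force: [-2.3, -1.3, 3.2]
opening: 0.194
finger_force: 27.3
time: 34.4
eef_pos: [0.607, -0.0055, 0.0784]
tcp_rot: [0.986, 0.165, -0.006, -0.002]
contact_force: [0.4, 0.6, -0.8]
opening: 0.325
finger_force: 0.0
time: 35.0
eef_pos: [0.5606, -0.0461, 0.2567]
tcp_rot: [0.986, 0.165, -0.001, 0.001]
contact_force: [0.7, -0.2, 1.5]
opening: 0.33
finger_force: 0.0
px [297 153] n 443 xy [ 0.6043 -0.0062] lift [ 0.058 -0.028] top 0.0125 size 18x18 ang 19 bgr [192. 207. 215.]
px [227 181] n 417 xy [0.56   0.0474] lift [0.025 0.033] top 0.0124 size 20x19 ang 55 bgr 
[... 325 characters left out ...]
 [ 56.  94. 150.]
px [326 283] n 203 xy [ 0.4935 -0.0726] lift [-0.064 -0.071] top 0.0183 size 17x13 ang 19 bgr [ 86. 147. 182.]
az -124.0 slot [0.5568 0.0863]
[3.1, -8.9, 9.6, 0.001, 0.003, -0.647] n>=4.3 ('dq 0.48', [-0.1, 0.11, 1.92, -0.0, 1.11, 0.5])
[0.0, 0.0, 7.5, 0.0, 0.0, 0.0] n>=1.5 ('dq 0.14', [-0.1, 0.21, 1.96, -0.0, 0.97, 0.5])
[-0.0, 0.0, -7.5, 0.0, 0.0, 0.0] n>=1.5 ('dq 0.14', [-0.1, 0.11, 1.92, -0.0, 1.11, 0.5])
[3.0, -2.6, -0.0, 0.0, 0.0, 0.0] n>=0.8 ('dq 0.07', [-0.03, 0.11, 1.92, 0.0, 1.11, 0.57])
[0.0, 0.0, 7.4, 0.0, 0.0, 0.0] n>=1.5 ('dq 0.14', [-0.03, 0.21, 1.96, -0.0, 0.97, 0.57])
[-0.0, 0.0, -7.4, 0.0, 0.0, 0.0] n>=1.5 ('dq 0.14', [-0.03, 0.11, 1.92, -0.0, 1.11, 0.57])
```

```bash
python3 -m crank '[[0.7,-2,2,0,0,-0.14],[1.4,-4,4,0,0,-0.28],[2.2,-6,6,0,0,-0.42],[3.1,-8.9,8.5,0,0,-0.56],[3.1,-8.9,9.6,0.001,0.003,-0.647],[3.1,-8.9,9.6,0.001,0.003,-0.647],[3.1,-8.9,9.6,0.001,0.003,-0.647],[3.1,-8.9,9.6,0.001,0.003,-0.647]]' 0.4; python3 pp.py .5615 .0473 146 .084 .03 .072 .086 | sed -n 2,3p
```

```text
time: 35.85
eef_pos: [0.5592, 0.0495, 0.1546]
tcp_rot: [0.883, 0.469, -0.003, -0.003]
contact_force: [0.3, -0.1, -0.2]
opening: 0.401
finger_force: 0.0
[-0.1, 0.3, -0.5, -0.009, 0.002, -0.001] n>=0.1 ('dq 0.01', [-0.1, 0.11, 1.92, -0.0, 1.11, 0.5])
[0.0, 0.0, 7.6, 0.0, 0.0, 0.0] n>=1.5 ('dq 0.14', [-0.1, 0.21, 1.96, -0.0, 0.97, 0.5])
```

```bash
python3 -m crank '[[0,0.3,0,-0.009,0,0],[-0.1,0.3,2,-0.009,0,0],[-0.1,0.3,5,-0.009,0,0],[-0.1,0.3,6.6,-0.009,0,0],[-0.1,0.3,7,-0.009,0,0],[-0.1,0.3,7,-0.009,0,0]]'
python3 -m crank '[[0,0,0,0,0,0],[0,0,0,0,0,0],[0,0,0,0,0,0],[0,0,0,0,0,0],[0,0,0,0,0,0]]' 0
python3 -m crank '[[0,0,-1,0,0,0],[0,0,-3,0,0,0],[0,0,-4,0,0,0],[1.5,-1.3,-4,0,0,0],[3,-2.6,-4,0,0,0],[3,-2.6,-3,0,0,0],[3,-2.6,-1.5,0,0,0],[3,-2.6,-0.5,0,0,0],[3,-2.6,-0.1,0,0,0],[3,-2.6,-0.1,0,0,0]]'
python3 -m crank '[[0,0,0,0,0,0],[0,0,0,0,0,0],[0,0,0,0,0,0]]' 0.36
python3 -m crank '[[0,0,-1,0,0,0],[0,0,-4,0,0,0],[0,0,-8,0,0,0],[-3,3,-12,0,0,0],[-6,8,-17,0,0,0],[-6,8,-17,0,0,0],[-6,8,-17,0,0,0]]'
python3 find.py wrist pics/w5.png 2>/dev/null
```

```text
time: 36.45
eef_pos: [0.5598, 0.0473, 0.0838]
tcp_rot: [0.883, 0.47, -0.001, 0.0]
contact_force: [0.2, 0.6, -0.7]
opening: 0.399
finger_force: 0.0
time: 36.95
eef_pos: [0.561, 0.0474, 0.0854]
tcp_rot: [0.883, 0.47, -0.0, 0.001]
contact_force: [-0.1, -0.3, 4.7]
opening: 0.2
finger_force: 26.6
time: 37.95
eef_pos: [0.554, 0.0864, 0.085]
tcp_rot: [0.883, 0.47, -0.003, -0.001]
contact_force: [-5.0, -0.2, 9.3]
opening: 0.198
finger_force: 27.6
time: 38.25
eef_pos: [0.5545, 0.0866, 0.0838]
tcp_rot: [0.883, 0.47, -0.002, -0.0]
contact_force: [-0.4, -1.1, -0.8]
opening: 0.366
finger_force: 0.0
time: 38.95
eef_pos: [0.5913, -0.0104, 0.2607]
tcp_rot: [0.883, 0.468, 0.002, 0.004]
contact_force: [0.6, -0.8, 0.8]
opening: 0.361
finger_force: 0.0
px [228 148] n 458 xy [0.5551 0.0862] lift [0.028 0.072] top 0.0124 size 19x17 ang 50 bgr [ 89. 116.  80.]
px [330 200] n 382 xy [ 0.6032 -0.0056] lift [ 0.057 -0.027] top 0.0124 size 20x16 ang 28 bgr [194. 207. 215.]
px [271 205] n 374 xy [0.5552 0.0224] lift [0.016 0.01 ] top 0.0124 size 21x16 ang 26 bgr [47. 46. 47.]
px [333 258] n 326 xy [ 0.5728 -0.0562] lift [ 0.017 -0.071] top 0.0123 size 18x20 ang 37 bgr [130.  86.  59.]
px [225 268] n 339 xy [ 0.4763 -0.0043] lift [-0.067 -0.001] top 0.0124 size 20x18 ang 48 bgr [ 56.  93. 147.]
```

All six castings are in a single layer, well spaced. Next I'll move to the pump.

Run:
```python
from row import *
seq([([.5974,-.2646,.20+.019],ori(np.radians(-101.5),np.pi/2))])
```

```text
[-20.8, 15.0, 5.8, 0.003, 0.001, -0.394] n>=5.3 ('dq 0.78', [-0.57, 0.26, 1.66, 0.0, 1.22, -0.37])
```

```bash
python3 -m crank '[[-4,3,0,0,0,-0.08],[-8,6,0,0,0,-0.16],[-12,9,0,0,0,-0.24],[-16,12,0,0,0,-0.32],[-20.8,15,1,0,0,-0.394],[-20.8,15,3,0,0,-0.394],[-20.8,15,5.8,0,0,-0.394],[-20.8,15,5.8,0,0,-0.394],[-20.8,15,5.8,0,0,-0.394],[-20.8,15,5.8,0,0,-0.394]]' 0
python3 - <<'E'
from row import *
seq([([.5974,-.2646,.20+.019],ori(np.radians(-101.5),np.pi/2))])
from h import *
im,d,i=cam("side");cv2.imwrite("pics/s6.png",cv2.resize(im[170:420,200:460],None,fx=2,fy=2))
E
```

```text
time: 40.0
eef_pos: [0.5971, -0.2628, 0.1985]
tcp_rot: [0.773, 0.634, -0.001, 0.001]
contact_force: [0.3, 0.6, 0.1]
opening: -0.001
finger_force: 0.0
[-0.2, 0.1, -0.2, -0.0, 0.003, 0.004] n>=0.0 ('dq 0.00', [-0.57, 0.26, 1.66, -0.0, 1.22, -0.37])
```

View pics/s6.png

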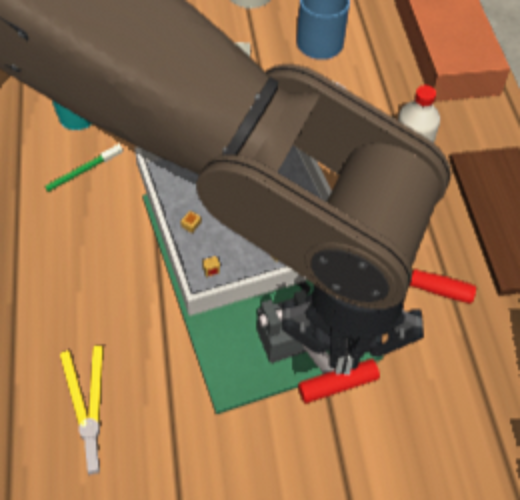

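The gripper is directly above the red bar at (340,380). Doing the first stroke.

```bash
python3 -m crank '[[-0.2,0,1.2,0,0,0],[-0.3,0,2.2,0,0,0],[-1,0,3.6,0,0,0],[-1.6,0,5.1,0,0,0],[-2.1,0,6.6,0,0,0],[-2.5,0,8.1,0,0,0],[-2.7,0,9.6,0,0,0],[-2.9,0,11,0,0,0],[-2.9,0,11.7,0,0,0],[-2.9,0,11.9,0,0,0]]'
python3 -m crank '[[0,0,0,0,0,0],[0,0,0.2,0,0,0],[0,0,0.2,0,0,0]]'
```

```text
time: 41.05
eef_pos: [0.5973, -0.2974, 0.0849]
tcp_rot: [0.774, 0.633, 0.002, 0.011]
contact_force: [6.1, -4.3, 12.8]
opening: 0.001
finger_force: 6.7
time: 41.35
eef_pos: [0.5973, -0.2974, 0.0836]
tcp_rot: [0.774, 0.633, 0.002, 0.011]
contact_force: [7.5, -4.3, 13.6]
opening: -0.001
finger_force: 6.6
```

```bash
python3 -m crank '[[0.3,0,0.3,0,0,0],[0.3,0,0.6,0,0,0],[0.3,0,0.6,0,0,0]]'
python3 -m crank '[[0,0,0.3,0,0,0],[0,0,0.3,0,0,0]]'
```

```text
time: 41.65
eef_pos: [0.5974, -0.2961, 0.0809]
tcp_rot: [0.773, 0.634, 0.0, 0.011]
contact_force: [-1.2, -4.3, 24.2]
opening: -0.003
finger_force: 12.2
time: 41.85
eef_pos: [0.5975, -0.2962, 0.0807]
tcp_rot: [0.773, 0.634, -0.0, 0.011]
contact_force: [-4.7, -1.1, 33.8]
opening: 0.001
finger_force: 17.3
```

```bash
python3 -m crank '[[0,0,-2,0,0,0],[0.3,0,-5,0,0,0],[1,0,-8,0,0,0],[2,0,-11,0,0,0],[2.6,0,-13,0,0,0],[2.6,0,-13,0,0,0],[2.6,0,-13,0,0,0],[2.6,0,-13,0,0,0]]'
python3 - <<'E'
from h import *
im,d,i=cam("side"); p=pts(d,i)
T=np.array([.5417,.0098]); lx=np.array([.98,.199]); ly=np.array([-.199,.98]); r=p[...,:2]-T
m=(abs(r@lx)<.09)&(abs(r@ly)<.1)&(d>0)&(p[...,2]>.06)&(p[...,2]<.2)
print(np.histogram(p[m][:,2],bins=np.arange(.07,.15,.002)))
E
```

```text
time: 42.65
eef_pos: [0.5952, -0.2633, 0.1943]
tcp_rot: [0.774, 0.634, -0.002, -0.002]
contact_force: [-0.0, 0.1, -0.6]
opening: -0.003
finger_force: 0.0
(array([  0,   0,   0,   0,   0,   0,   3,  50, 397, 699, 344,  47,   7,
        14,  14,  26,  21,  13,  14,  20,   7,   0,   0,   0,   0,   0,
         0,   0,   0,   0,   0,   0,   0,   0,   0,   0,   0,   0,   0]), array([0.07 , 0.072, 0.074, 0.076, 0.078, 0.08 , 0.082, 0.084, 0.086,
       0.088, 0.09 , 0.092, 0.094, 0.096, 0.098, 0.1  , 0.102, 0.104,
       0.106, 0.108, 0.11 , 0.112, 0.114, 0.116, 0.118, 0.12 , 0.122,
       0.124, 0.126, 0.128, 0.13 , 0.132, 0.134, 0.136, 0.138, 0.14 ,
       0.142, 0.144, 0.146, 0.148]))
```

```bash
for i in 1 2; do python3 -m crank '[[-0.2,0,1.2,0,0,0],[-0.3,0,2.2,0,0,0],[-1,0,3.6,0,0,0],[-1.6,0,5.1,0,0,0],[-2.1,0,6.6,0,0,0],[-2.5,0,8.6,0,0,0],[-2.6,0,10.6,0,0,0],[-2.6,0,12,0,0,0],[-2.6,0,12.8,0,0,0],[-2.6,0,12.8,0,0,0]]'
python3 -m crank '[[0,0,0,0,0,0],[0,0,0,0,0,0]]' | grep -E "eef|cont"
python3 -m crank '[[0,0,-2,0,0,0],[0.3,0,-5,0,0,0],[1,0,-8,0,0,0],[2,0,-11,0,0,0],[2.6,0,-12.8,0,0,0],[2.6,0,-12.8,0,0,0],[2.6,0,-12.8,0,0,0],[2.6,0,-12.8,0,0,0]]' | grep eef; done
cat > ht.py <<'E'
from h import *
im,d,i=cam("side"); p=pts(d,i)
T=np.array([.5417,.0098]); lx=np.array([.98,.199]); ly=np.array([-.199,.98]); r=p[...,:2]-T
m=(abs(r@lx)<.09)&(abs(r@ly)<.1)&(d>0)&(p[...,2]>.06)&(p[...,2]<.2)
h=np.histogram(p[m][:,2],bins=np.arange(.07,.15,.002)); print("floor",np.median(p[m][:,2]),h[1][h[0].argmax()])
E
python3 ht.py
```

```text
time: 43.7
eef_pos: [0.5979, -0.2957, 0.0808]
tcp_rot: [0.774, 0.634, 0.001, 0.01]
contact_force: [-3.0, -2.0, 29.5]
opening: -0.006
finger_force: 15.2
eef_pos: [0.5978, -0.2957, 0.0808]
contact_force: [-1.9, -1.8, 29.4]
eef_pos: [0.5951, -0.2633, 0.194]
time: 45.7
eef_pos: [0.5978, -0.2957, 0.0808]
tcp_rot: [0.774, 0.634, 0.001, 0.01]
contact_force: [-3.0, -2.3, 32.0]
opening: 0.002
finger_force: 15.6
eef_pos: [0.5977, -0.2957, 0.0808]
contact_force: [-2.2, -1.2, 30.1]
eef_pos: [0.5951, -0.2633, 0.1939]
floor 0.10507644408274286 0.10400000000000004
```

Tray now about 31 mm up; repeating the strokes.

```bash
for i in 1 2 3; do python3 -m crank '[[-0.2,0,1.2,0,0,0],[-0.3,0,2.2,0,0,0],[-1,0,3.6,0,0,0],[-1.6,0,5.1,0,0,0],[-2.1,0,6.6,0,0,0],[-2.5,0,8.6,0,0,0],[-2.6,0,10.6,0,0,0],[-2.6,0,12,0,0,0],[-2.6,0,12.8,0,0,0],[-2.6,0,12.8,0,0,0]]' | grep cont
python3 -m crank '[[0,0,0,0,0,0],[0,0,0,0,0,0]]' | grep -E "eef"
python3 -m crank '[[0,0,-2,0,0,0],[0.3,0,-5,0,0,0],[1,0,-8,0,0,0],[2,0,-11,0,0,0],[2.6,0,-12.8,0,0,0],[2.6,0,-12.8,0,0,0],[2.6,0,-12.8,0,0,0],[2.6,0,-12.8,0,0,0]]' | grep eef; python3 ht.py; done
```

```text
contact_force: [-1.8, -2.4, 29.9]
eef_pos: [0.5978, -0.2957, 0.0808]
eef_pos: [0.5951, -0.2633, 0.194]
floor 0.11308339601174616 0.11200000000000004
contact_force: [-2.3, -1.6, 30.2]
eef_pos: [0.5978, -0.2956, 0.0808]
eef_pos: [0.5951, -0.2633, 0.194]
floor 0.12107964677311761 0.12000000000000005
contact_force: [-7.0, -0.6, 33.8]
eef_pos: [0.5961, -0.2951, 0.0807]
eef_pos: [0.5951, -0.2632, 0.194]
floor 0.12171782366636347 0.12000000000000005
```

```bash
python3 -m crank '[[0,0,-4,0,0,0],[0,0,-8,0,0,0],[0,0,-12,0,0,0],[4,0,-16,0,0,0],[8,0,-16,0,0,0],[12,0,-16,0,0,0],[15,0,-16,0,0,0],[18,0,-16,0,0,0],[18,0,-16,0,0,0],[18,0,-16,0,0,0]]'
python3 - <<'E' 2>/dev/null
from find import *
im,_=find("wrist",.1217); cv2.imwrite("pics/w9.png",im)
im,d,i=cam("top"); p=pts(d,i); cv2.imwrite("pics/t9.png",im)
m=(p[...,2]>.098)&(p[...,2]<.115); m[:, :200]=0;m[:,270:]=0;m[:245]=0;m[315:]=0
print("cup",m.sum(),cv2.minEnclosingCircle(p[m][:,:2].astype(np.float32)))
E
```

```text
time: 53.9
eef_pos: [0.632, -0.0867, 0.3551]
tcp_rot: [0.773, 0.634, -0.002, -0.001]
contact_force: [0.3, 0.2, -0.4]
opening: 0.001
finger_force: 0.0
px [211  42] n 431 xy [0.5545 0.0858] lift [0.028 0.072] top 0.0118 size 20x18 ang 57 bgr [ 92. 121.  77.]
px [230 111] n 351 xy [0.5551 0.0221] lift [0.016 0.009] top 0.0117 size 19x18 ang 19 bgr [47. 46. 47.]
px [283 129] n 328 xy [ 0.6043 -0.006 ] lift [ 0.058 -0.028] top 0.0117 size 20x18 ang 19 bgr [207. 218. 223.]
px [166 153] n 316 xy [ 0.4766 -0.0052] lift [-0.067 -0.002] top 0.0117 size 18x18 ang 56 bgr [ 58.  97. 157.]
px [266 183] n 295 xy [ 0.5731 -0.0568] lift [ 0.017 -0.072] top 0.0115 size 18x20 ang 32 bgr [138.  90.  62.]
px [201 210] n 86 xy [ 0.4958 -0.0715] lift [-0.061 -0.071] top 0.0176 size 10x10 ang 79 bgr [ 92. 156. 192.]
cup 184 ((0.5054283142089844, 0.28049829602241516), 0.0358775295317173)
```

View pics/w9.png

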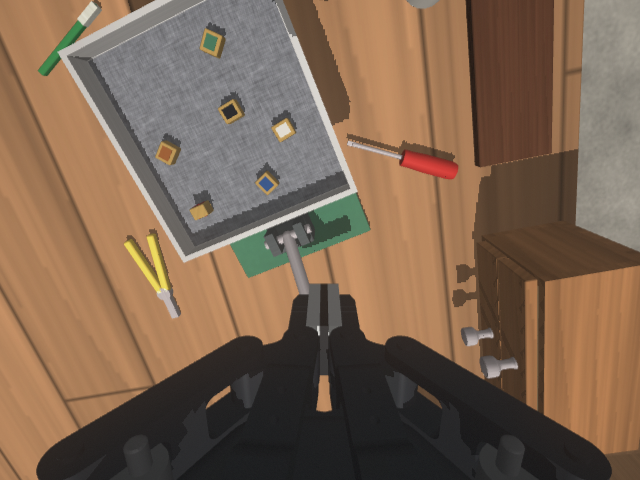

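View pics/t9.png

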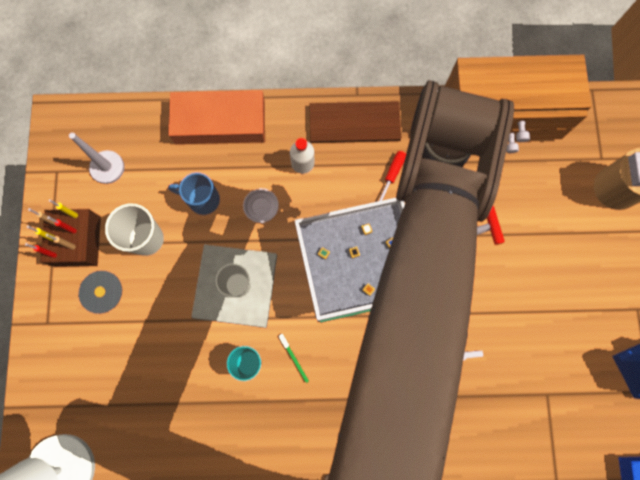

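The wrist view shows six castings flat and well apart: (211,42), (230,111), (283,129), (166,153), (266,183) and (201,210). In the top view the cup stands on the slab at (233,281), the bystanders are where they were, and the tray is fully up, so I'm handing in.

```bash
python3 -m crank '[[0,0,0,0,0,0],[0,0,0,0,0,0],[0,0,0,0,0,0]]'; python3 -c "
from plant import ctrl; print(ctrl.sign_off())"
```

```text
time: 54.3
eef_pos: [0.6321, -0.0876, 0.3567]
tcp_rot: [0.774, 0.633, -0.001, -0.0]
contact_force: [-0.7, 0.3, 0.7]
opening: 0.001
finger_force: 0.0
the job is handed in; nothing more can be done
None
```

The job is handed in at 54 s with no verdict returned: six castings (all I found) lie in a single layer with centres at least about 55 mm apart, the cup stands upright on the slab, the tray is fully up (about 48 mm), and the bystanders look unmoved in the last top view, where the arm partly hid the pliers.

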